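Fetch the bottom hoop from the drying stack

TASK

The large hoop at the bottom of the drying stack is wanted for its tray: first clear the small hoop and the two spacer sticks that lie on it over to the cutting mat, then take the large hoop and set it flat and centred on the round tray bottom. Then lay the two sticks back on the drying board, parallel and as far apart as they were, and put the small hoop back on them over the middle of the board, level and midway between the sticks with the stick ends showing evenly on both sides, so that it goes on drying clear of the board. Drop nothing, and leave the mug, the glue bottle and the tape roll where they are.

Things in the scene. Friction and masses are not known exactly. Their poses are not given: they have to be found in the camera images.
- hoop_large: the large bentwood hoop: an open wooden ring, 180 mm outer diameter, 36 mm high, wall 6 mm, about 0.11 kg, at the bottom of the stack, on the drying board. A flat wooden spreader bar runs right across its middle along its own x axis: 20 mm wide, 16 mm tall, from 10 to 26 mm above the hoop's underside; grip the hoop there. There is no floor. Origin: centre of its underside, z up
- hoop_small: the small bentwood hoop, 150 mm outer diameter, otherwise the same (36 mm high, wall 6 mm, spreader along its own x axis, 20 mm wide, 10 to 26 mm above the underside), about 0.09 kg; at the start it lies on the two sticks, on top of the stack. Origin: centre of its underside, z up
- stick_a: a plain wooden spacer stick, 190 mm long (its x axis), 16 mm wide (y), 12 mm thick (z), 27 g. At the start the two sticks lie across the top rim of the large hoop, parallel, 80 mm apart between their centre lines, one either side of the middle, crossing above the large hoop's spreader at right angles (10 mm of air between). Origin: centre of its underside
- stick_b: the other spacer stick, the same in every way; the two are interchangeable. Origin: centre of its underside
- drying_board: the drying board: a square plywood board, 210 x 210 mm, 18 mm thick, fixed on the bench, on which the stack stands. Origin: centre of its underside (its top is 18 mm above that), sides along x and y
- cutting_mat: the cutting mat: a thin rectangular mat with a printed grid, 320 mm along its x axis, 230 mm along y, 3 mm thick, fixed on the bench and empty at the start: the side area. The small hoop and the two sticks side by side fit on it. Origin: centre of its underside (its top is 3 mm above that)
- tray_bottom: the tray bottom: a round flat white panel, 210 mm diameter, 10 mm thick, fixed on the bench. The large hoop belongs on top of it, concentric, leaving an even margin of 15 mm. Origin: centre of its underside (its top is 10 mm above that)
- mug: a white mug, 80 mm across, 92 mm high, bystander beyond the work. Origin: centre of its underside
- glue_bottle: a white glue bottle, 58 mm diameter, 150 mm high, bystander. Origin: centre of its underside
- tape_roll: a roll of masking tape lying flat, 100 mm outer diameter, 25 mm high, bystander. Origin: centre of its underside

How it is judged (in metres and radians):
On the way, in this order (a step that is already met when the one before it is completed fails the run):
1. the small hoop and both sticks lie on the cutting mat, flat and released (their centres within the mat) (x of hoop_small in the frame of cutting_mat between -0.13 and 0.13 m and y of hoop_small in the frame of cutting_mat between -0.085 and 0.085 m and z of hoop_small in the frame of cutting_mat between -0.002 and 0.008 m and contact force between the fingers and hoop_small below 0.1 N and linear speed of each of hoop_small, stick_a, stick_b below 0.02 m/s and x of stick_a in the frame of cutting_mat between -0.155 and 0.155 m and y of stick_a in the frame of cutting_mat between -0.11 and 0.11 m and z of stick_a in the frame of cutting_mat between -0.002 and 0.008 m and contact force between the fingers and stick_a below 0.1 N and x of stick_b in the frame of cutting_mat between -0.155 and 0.155 m and y of stick_b in the frame of cutting_mat between -0.11 and 0.11 m and z of stick_b in the frame of cutting_mat between -0.002 and 0.008 m and contact force between the fingers and stick_b below 0.1 N), for 0.2 s.
2. the large hoop lies flat on the tray bottom, centred within 12 mm, released (horizontal distance between hoop_large and tray_bottom below 0.012 m and z of hoop_large in the frame of tray_bottom between 0.007 and 0.013 m and angle between hoop_large's own z axis and vertical below 0.05 rad and contact force between the fingers and hoop_large below 0.1 N and linear speed of hoop_large below 0.02 m/s), for 0.2 s.
At the end, for the whole second after the job is handed in: Large hoop flat on tray bottom, centred within 12 mm. Sticks flat on board, parallel within 0.2 rad, 60-100 mm apart. Small hoop level on them, clear of the board, within 15 mm of its centre, 20-60 mm from each stick's centre line, 30 mm from its middle lengthwise. All released, at rest (all of step 2 and horizontal distance between hoop_small and drying_board below 0.015 m and z of hoop_small in the frame of drying_board between 0.027 and 0.033 m and angle between hoop_small's own z axis and vertical below 0.05 rad and contact force between the fingers and hoop_small below 0.1 N and linear speed of each of hoop_small, stick_a, stick_b below 0.02 m/s and angle between the x axis of stick_a and the x axis of stick_b, either way round below 0.2 rad and (y of stick_b in the frame of stick_a between 0.06 and 0.1 m or y of stick_b in the frame of stick_a between -0.1 and -0.06 m) and z of stick_a in the frame of drying_board between 0.015 and 0.021 m and (y of hoop_small in the frame of stick_a between 0.02 and 0.06 m or y of hoop_small in the frame of stick_a between -0.06 and -0.02 m) and x of hoop_small in the frame of stick_a between -0.03 and 0.03 m and contact force between the fingers and stick_a below 0.1 N and z of stick_b in the frame of drying_board between 0.015 and 0.021 m and (y of hoop_small in the frame of stick_b between 0.02 and 0.06 m or y of hoop_small in the frame of stick_b between -0.06 and -0.02 m) and x of hoop_small in the frame of stick_b between -0.03 and 0.03 m and contact force between the fingers and stick_b below 0.1 N); the robot touches nothing.
It fails at once if the mug, the glue bottle or the tape roll is moved by more than 20 mm (distance of any of mug, glue_bottle, tape_roll from where it was at the start of the episode above 0.02 m).
It fails at once if a hoop or a stick is dropped (falls free of the fingers faster than 0.7 m/s, a fall of some 25 mm) ((linear speed of hoop_large above 0.7 m/s and contact force between the fingers and hoop_large below 0.1 N) or (linear speed of hoop_small above 0.7 m/s and contact force between the fingers and hoop_small below 0.1 N) or (linear speed of stick_a above 0.7 m/s and contact force between the fingers and stick_a below 0.1 N) or (linear speed of stick_b above 0.7 m/s and contact force between the fingers and stick_b below 0.1 N)).
It also fails if it takes over 147 s, if anything falls off the work surface, if the arm or the gripper's body presses on something with over 40 N, if the wrist force passes 120 N, or if a joint passes its speed limit or range.

ROBOT

A 6-joint arm with a two-finger parallel gripper is mounted at the origin on the work surface. World frame = base frame: x ahead of the robot, y to its left, z up, the work surface at z = 0. Lengths are in mm, angles in rad, forces in N, time in s.
With the tool pointing down it reaches from about 300 to 775 mm from the base axis. Payload 14.6 kg.
Tool frame: the origin (TCP) lies at the very end of the fingers, on their centre line; the grasp point (between the pads) lies manip.grasp_offset behind it (manip.grasp_offset is the distance from the TCP to the grasp point, in mm); z points along the fingers, y is the direction in which the jaws open and shut (so a half turn about z gives the same grasp; the last joint's range is limited). The gripper opens to 94 mm and grips with 3 to 60 N. Pads are 16 mm wide; open, the fingers measure 119 mm over their backs; the gripper's body (75 mm by 177 mm) begins 78 mm behind the grasp point.
Start: joints at [-0.067, 0.3, 1.521, -0, 1.321, -0.067], TCP at [549.99, -0.002, 205.446] pointing down, gripper open.
Joint ranges: [-3.03, 3.03], [-0.79, 2.21], [0.23, 2.52], [-1.04, 4.18], [0, 3.07], [-2.55, 2.55]. Speed limits (rad/s): [2.22, 2.22, 2.57, 3.14, 3.14, 3.14].

INTERFACE

Orientations are given as [roll, pitch, yaw] about the fixed x, y, z axes, in that order (R = Rz(yaw) Ry(pitch) Rx(roll)).
In Python, from cell import manip gives the robot as it stands.
- The arm moves only by the tool send_rows, never from a script. Its argument "commands" is a list of rows, each a list of 2 entries, a list of its own where there are three numbers: the shift along the tool's x, y, z in m, then the turn about the tool's z in rad. A call has exactly 8 rows; each row is the pose to reach, as a shift and turn from the pose commanded when the call began, along the tool's axes at that moment; what a row does not reach only later rows make up. A row lasts 1/12 s, in which the tool goes at most 41.7 mm and 7.16 degrees, less where a joint would pass 70% of its speed; a pose out of reach is approached as far as the arm can. A call with a gripper value outside its range is refused whole. "hand" is the closure, from -1 (fully open) to 1 (shut), so that 0 is half open, set as the call begins (left out, the last holds). The fingers move at their own pace and stop on an object; "force" is the grip in N (left out, the last holds). Time passes only in rows, so rows that repeat a pose let the fingers close, or fill a call up. It gives the time, the measured TCP pose, the force and the opening at its end, in the units of the state.
- manip.read_state(): the state, without advancing time (a new reading comes with each control period).
- manip.camera(name): name is "scene" or "side" or "wrist"; returns the picture (480x640x3 uint8, red, green, blue); there is no depth.
- manip.camera_model(name): a dict with "K" (3x3 intrinsics, pixels), "eye" and "attitude" of the camera in the world; the wrist camera has in their place "mount" (4x4, takes a point from camera to tool coordinates, whose origin is the TCP and whose axes are the flange's). Camera axes: x right, y down, z forward; pixel columns grow to the right and rows downward; lengths in mm; the calibration is good to about 2 mm. The wrist camera is an equidistant fisheye: a pixel r from the principal point sees the ray r / f radians off the axis. A picture is of the moment at which its call begins: read the wrist's pose just before it. camera_model takes no time and is no camera call.
- manip.sign_off(): hands the job in, once; it reports no verdict.
The state is a dict: "clock": time; "joints": joint angles; "qd": joint speeds; "effort": joint torques, N m; "eef_pos": TCP position; "eef_rot": TCP orientation; "wrist_force": force on the tool from outside, world axes, zero at the start; "moment": the same for the moment, N m; "finger_gap": finger opening in mm.
Only numpy, scipy, OpenCV 4.12 (cv2) and the standard library are available. Lean on these libraries where they do the work, as an engineer would, in place of code of your own. Each camera call takes 0.05 s, during which the arm holds its last target.

## Working session

There is one attempt and no reset: what is moved stays moved. The work goes in short steps, Python scripts to look and compute and a tool call to move; the robot and the scene stay as the last step left them, time stands still between calls to the robot, and variables do not carry over. Pictures are saved under pics/ and viewed, and the job is handed in when it is done.

Besides the shell and the picture viewer there is one more tool, called as name([rows], argument=value, ...), one row to a line, values as JSON. send_rows: Moves the arm, as the interface text tells. Its arguments: {"type":"object","properties":{"commands":{"type":"array","items":{"type":"array"}},"hand":{"type":"number"},"force":{"type":"number"}},"required":["commands"]}

```bash
mkdir -p pics; ls; python3 - <<'E'
from cell import manip
import cv2
print(manip.read_state()); print(manip.grasp_offset)
for n in ("scene","side","wrist"):
    print(n,manip.camera_model(n))
    cv2.imwrite(f"pics/{n}0.png",manip.camera(n)[:,:,::-1])
E
```

```text
pics
{'clock': 0.0, 'joints': array([-6.65793918e-02,  3.00479577e-01,  1.52159701e+00, -3.21658058e-05,
        1.32070870e+00, -6.65766971e-02]), 'qd': array([-4.39623668e-05,  2.66968508e-04,  5.44325765e-04, -2.69990694e-03,
       -6.84070364e-05,  1.48875888e-03]), 'effort': array([-1.53750298e-03, -5.31805658e+01, -3.52735734e+01,  7.07558286e-02,
        2.43994006e-02, -4.79655944e-05]), 'eef_pos': array([5.49727079e+02, 1.81457639e-02, 2.04874948e+02]), 'eef_rot': array([-3.14040059e+00, -4.82564041e-05,  1.57080158e+00]), 'wrist_force': array([-0.29726868, -0.1718965 , -0.1123791 ]), 'moment': array([-0.01845772,  0.0369689 , -0.02206705]), 'finger_gap': 93.93393284352078}
18.8
scene {'K': array([[446.47992138,   0.        , 313.00517209],
       [  0.        , 446.47992138, 241.41832544],
       [  0.        ,   0.        ,   1.        ]]), 'eye': array([923.15451197, 348.42380438, 868.37345759]), 'attitude': array([-2.61138445,  0.01257718,  2.41922246])}
side {'K': array([[584.68642721,   0.        , 328.13523774],
       [  0.        , 584.68642721, 226.56694235],
       [  0.        ,   0.        ,   1.        ]]), 'eye': array([ 340.02934529, -754.4681853 , 1041.01808818]), 'attitude': array([-2.45273463e+00, -3.76461732e-04, -3.68661756e-01])}
wrist {'K': array([[371.64829954,   0.        , 319.44782385],
       [  0.        , 371.64829954, 242.26834243],
       [  0.        ,   0.        ,   1.        ]]), 'mount': array([[-1.93372962e-04, -9.65391820e-01, -2.60803752e-01,
         7.66040811e+01],
       [ 9.99999977e-01, -1.62482881e-04, -1.40003021e-04,
        -5.17842078e-01],
       [ 9.27816262e-05, -2.60803773e-01,  9.65391829e-01,
        -1.79123832e+02],
       [ 0.00000000e+00,  0.00000000e+00,  0.00000000e+00,
         1.00000000e+00]])}
```

View pics/scene0.png

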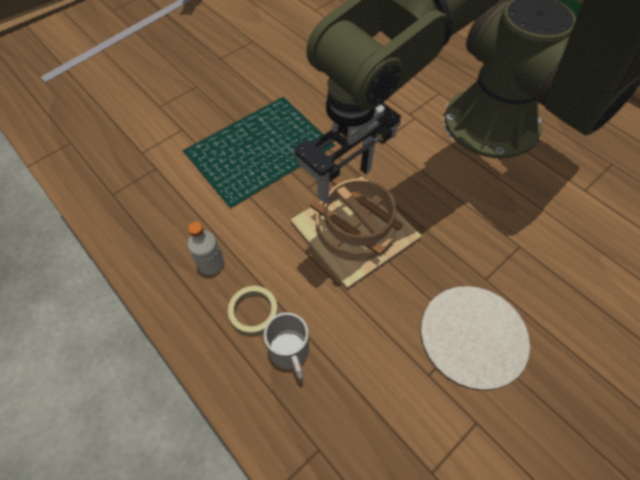

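View pics/side0.png

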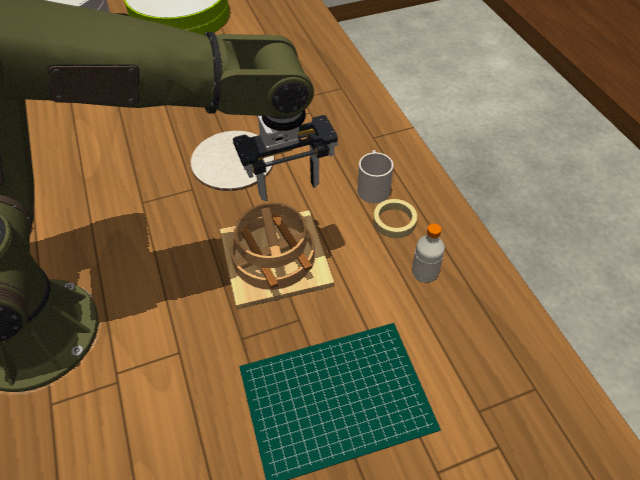

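View pics/wrist0.png

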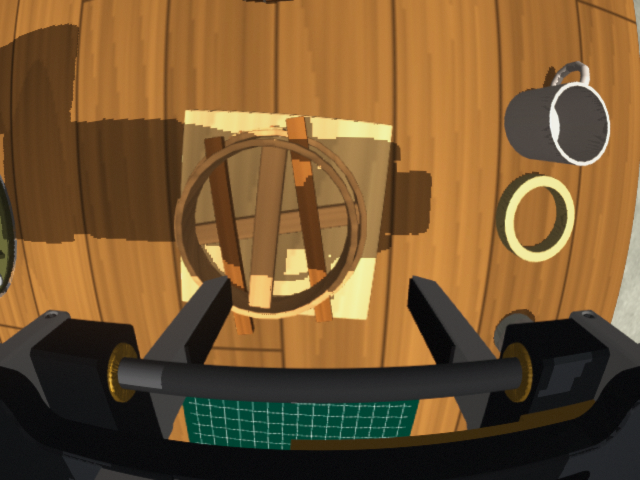

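```bash
cat > h.py <<'E'
import numpy as np, cv2
from scipy.spatial.transform import Rotation as R
from cell import manip
def cam(n,st=None):
    m=manip.camera_model(n)
    if n=="wrist":
        st=st or manip.read_state()
        T=np.eye(4);T[:3,:3]=R.from_euler('xyz',st['eef_rot']).as_matrix();T[:3,3]=st['eef_pos']
        T=T@np.array(m['mount']);return m['K'],T[:3,:3],T[:3,3],True
    return m['K'],R.from_euler('xyz',m['attitude']).as_matrix(),np.array(m['eye']),False
def proj(c,P):
    K,Rm,e,f=c;p=(np.atleast_2d(P)-e)@Rm
    if f:
        r=np.hypot(p[:,0],p[:,1]);t=np.arctan2(r,p[:,2]);s=np.where(r>1e-9,t/np.maximum(r,1e-9),0)
        q=p[:,:2]*s[:,None]
    else:q=p[:,:2]/p[:,2:]
    return q*[K[0,0],K[1,1]]+[K[0,2],K[1,2]]
def back(c,px,z):
    K,Rm,e,f=c;u=(np.atleast_2d(px)-[K[0,2],K[1,2]])/[K[0,0],K[1,1]]
    if f:
        r=np.hypot(u[:,0],u[:,1]);d=np.c_[u*(np.sin(r)/np.maximum(r,1e-9))[:,None],np.cos(r)]
    else:d=np.c_[u,np.ones(len(u))]
    d=d@Rm.T
    return e+d*((z-e[2])/d[:,2])[:,None]
def ring(x,y,z,r,n=90):
    a=np.linspace(0,2*np.pi,n);return np.c_[x+r*np.cos(a),y+r*np.sin(a),a*0+z]
def box(x,y,th,L,W,z):
    c,s=np.cos(th),np.sin(th);q=np.array([[1,1],[1,-1],[-1,-1],[-1,1],[1,1]])*[L/2,W/2]
    return np.c_[x+c*q[:,0]-s*q[:,1],y+s*q[:,0]+c*q[:,1],q[:,0]*0+z]
def draw(img,c,P,col=(0,0,255),k=1,o=(0,0)):
    q=((proj(c,P)-o+0.5)*k*8).round().astype(int)
    cv2.polylines(img,[q.reshape(-1,1,2)],False,col,1,cv2.LINE_AA,3)
def crop(im,x,y,w,h,k):
    return cv2.resize(im[y:y+h,x:x+w],None,fx=k,fy=k,interpolation=cv2.INTER_CUBIC)
E
python3 - <<'E'
import cv2
from h import crop
cv2.imwrite('pics/c_w.png',crop(cv2.imread('pics/wrist0.png'),165,95,240,250,3)[:600*1][:,:] if 0 else crop(cv2.imread('pics/wrist0.png'),165,95,240,250,2.4))
cv2.imwrite('pics/c_s.png',crop(cv2.imread('pics/side0.png'),180,120,170,190,3))
cv2.imwrite('pics/c_m.png',crop(cv2.imread('pics/side0.png'),230,310,220,170,3))
cv2.imwrite('pics/c_t.png',crop(cv2.imread('pics/scene0.png'),410,275,130,120,4))
E
```

```text
(no output)
```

View pics/c_w.png

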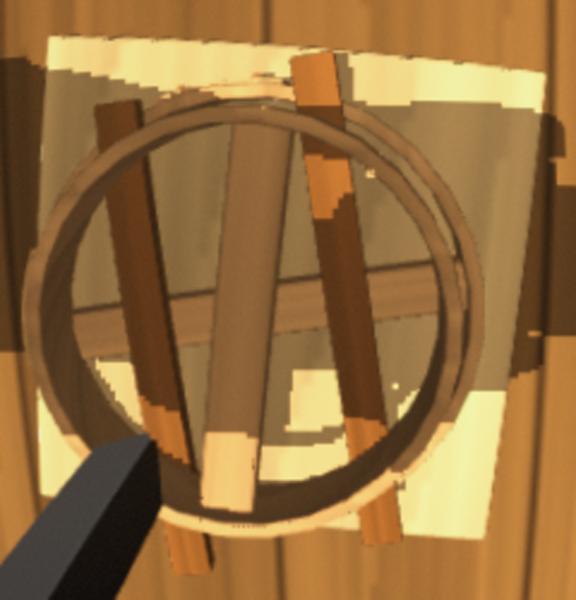

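View pics/c_m.png

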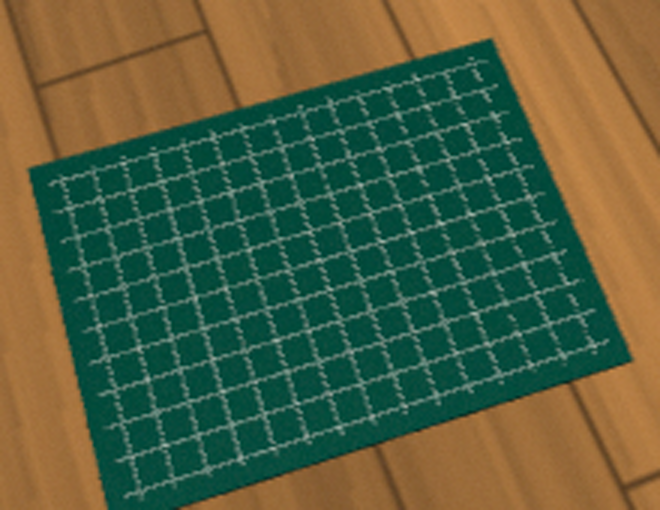

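View pics/c_t.png

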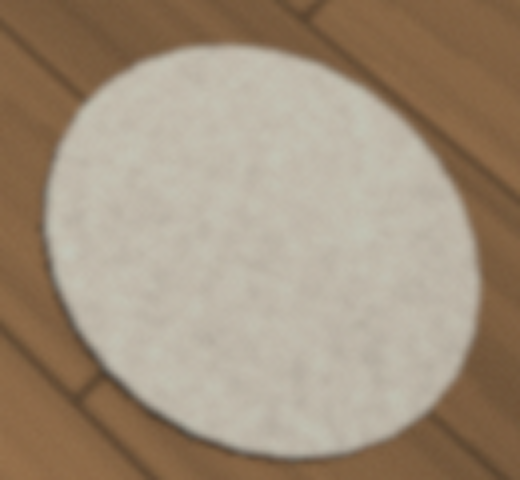

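View pics/c_s.png

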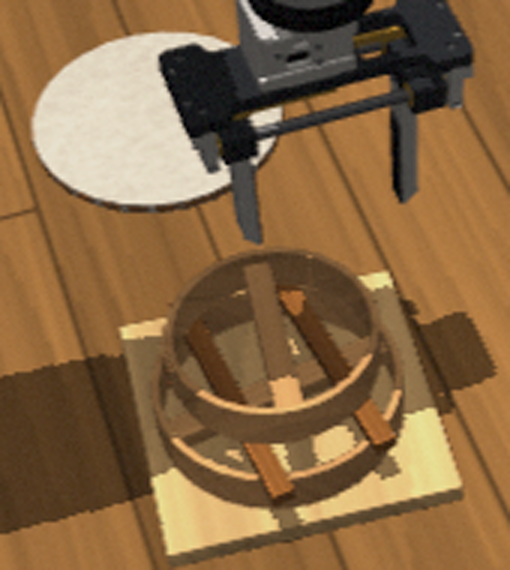

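```bash
python3 - <<'E'
from h import *
st={'eef_pos':np.array([549.73,.018,204.87]),'eef_rot':np.array([-3.1404,0,1.5708])}
w=cam('wrist',st);s=cam('side');sc=cam('scene')
f=lambda L,k,o:np.array(L,float)/k-0.5+0.5/k*0+np.array(o)
np.set_printoptions(precision=1,suppress=True)
def P(n,c,L,k,o,z):
    q=back(c,f(L,k,o),z)[:,:2];print(n,q.tolist() and q.round(1).tolist(),'mean',q.mean(0));return q
W=(165,95)
b=P('board',w,[(48,36),(546,73),(487,538)],2.4,W,18);print(np.linalg.norm(np.diff(b,axis=0),axis=1),(b[0]+b[2])/2)
q=P('sp',w,[(232,123),(293,131),(253,511),(201,507)],2.4,W,92);d=(q[0]+q[1]-q[2]-q[3])/2;print(np.linalg.norm(d),np.degrees(np.arctan2(d[1],d[0])),np.linalg.norm(q[0]-q[1]))
for n,L in(('A',[(95,106),(141,100),(212,570),(172,575)]),('B',[(291,58),(334,50),(402,541),(363,545)])):
    q=P(n,w,L,2.4,W,66);d=(q[0]+q[1]-q[2]-q[3])/2;print(np.linalg.norm(d),np.degrees(np.arctan2(d[1],d[0])),np.linalg.norm(q[0]-q[1]))
q=P('ls',w,[(72,313),(82,358),(440,310),(440,265)],2.4,W,44);d=q[3]-q[0];print(np.degrees(np.arctan2(d[1],d[0])),np.linalg.norm(q[0]-q[1]))
q=P('mat',s,[(30,169),(493,40),(631,361),(108,512)],3,(230,310),3);print(np.linalg.norm(np.diff(q,axis=0),axis=1))
d=q[1]-q[0];print(np.degrees(np.arctan2(d[1],d[0])))
d=q[2]-q[1];print(np.degrees(np.arctan2(d[1],d[0])),(q[0]+q[2])/2)
# tray
from scipy.optimize import least_squares
im=cv2.imread('pics/scene0.png');h=cv2.cvtColor(im,cv2.COLOR_BGR2HSV)
m=((h[...,1]<60)&(h[...,2]>120)).astype(np.uint8);m[:270]=0;m[:,:400]=0
cs=max(cv2.findContours(m,0,1)[0],key=cv2.contourArea)[:,0]
p=back(sc,cs,10)[:,:2];r=least_squares(lambda v:np.hypot(*(p-v[:2]).T)-v[2],[400,-200,105]);print('tray',r.x,np.abs(r.fun).max())
r=back(sc,[[213,229],[252,309],[288,330]],0);print(r)
E
```

```text
board [[412.4, 116.9], [620.2, 97.1], [601.8, -109.5]] mean [544.8  34.8]
[208.7 207.4] [507.1   3.7]
sp [[503.4, 76.0], [523.4, 73.0], [506.0, -60.9], [486.8, -59.7]] mean [504.9   7.1]
135.9051984902514 82.8056968022141 20.257875596146516
A [[448.4, 84.3], [466.0, 85.6], [483.7, -100.4], [466.6, -103.4]] mean [466.2  -8.5]
187.70400754190533 95.48338311212805 17.628838712685724
B [[520.6, 98.8], [535.7, 101.4], [561.0, -86.0], [545.5, -87.8]] mean [540.7   6.6]
188.73589136071706 97.62926791035542 15.38844840220437
ls [[427.3, 2.2], [430.1, -16.7], [575.6, 2.8], [575.3, 20.7]] mean [502.1   2.3]
7.09046904621404 19.125390332120233
mat [[364.4, -219.5], [681.5, -240.8], [665.1, -468.4], [348.8, -438.3]] mean [ 515.  -341.8]
[317.8 228.2 317.7]
-3.848300276424514
-94.13594265356333 [ 514.8 -343.9]
tray [501.6 336.2 104.4] 1.6241614112028202
[[ 744.3 -218.9    0. ]
 [ 796.6   -3.2    0. ]
 [ 769.7   81.3    0. ]]
```

send_rows([
  [[0.002,-0.011,0.01],0.03],
  [[0.004,-0.022,0.02],0.06],
  [[0.006,-0.034,0.03],0.09],
  [[0.007,-0.045,0.045],0.126],
  [[0.007,-0.045,0.06],0.126],
  [[0.007,-0.045,0.08],0.126],
  [[0.007,-0.045,0.09],0.126],
  [[0.007,-0.045,0.09],0.126],
], hand=0.15, force=25)

```text
clock: 0.82
eef_pos: [503.9, 7.1, 113.4]
eef_rot: [-3.138, 0.0, 1.445]
wrist_force: [-0.2, -0.7, -0.9]
finger_gap: 44.2
```

```bash
python3 - <<'E'
from h import *
s=manip.read_state();print(s['clock'],s['eef_pos'],s['eef_rot'],s['finger_gap'])
im=manip.camera('wrist');cv2.imwrite('pics/w1.png',im[:,:,::-1]);
E
```

```text
0.8167 [503.93341561   7.05309167 113.44304515] [-3.13784943e+00  2.37258104e-04  1.44482091e+00] 44.17182807240854
```

View pics/w1.png

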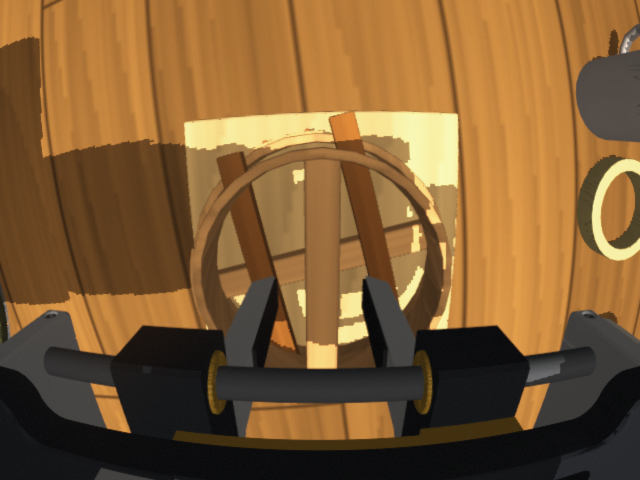

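send_rows([
  [[0,0,0.01],0],
  [[0,0,0.02],0],
  [[0,0,0.03],0],
  [[0,0,0.038],0],
  [[0,0,0.042],0],
  [[0,0,0.044],0],
  [[0,0,0.044],0],
  [[0,0,0.044],0],
])

```text
clock: 1.53
eef_pos: [505.2, 7.0, 71.7]
eef_rot: [3.141, -0.0, 1.445]
wrist_force: [-0.2, 0.4, -0.1]
finger_gap: 40.3
```

send_rows([
  [[0,0,0],0],
  [[0,0,0],0],
  [[0,0,0],0],
  [[0,0,0],0],
  [[0,0,0],0],
  [[0,0,0],0],
  [[0,0,0],0],
  [[0,0,0],0],
], hand=1)

```text
clock: 2.2
eef_pos: [505.1, 7.0, 71.7]
eef_rot: [3.141, -0.0, 1.445]
wrist_force: [-0.5, 0.6, 3.4]
finger_gap: 19.8
```

send_rows([
  [[0,0,-0.002],0],
  [[0,0,-0.005],0],
  [[0,0,-0.012],0],
  [[0,0,-0.022],0],
  [[0,0,-0.034],0],
  [[0,0,-0.044],0],
  [[0,0,-0.05],0],
  [[0,0,-0.05],0],
])

```text
clock: 2.87
eef_pos: [505.7, 7.0, 123.2]
eef_rot: [3.139, -0.0, 1.445]
wrist_force: [0.3, 1.2, -0.5]
finger_gap: 19.7
```

```bash
python3 - <<'E'
from h import *
s=manip.read_state();print(s['clock'],s['eef_pos'],s['eef_rot'],s['finger_gap'],s['wrist_force'])
im=manip.camera('side');cv2.imwrite('pics/s2.png',crop(im[:,:,::-1],180,120,260,220,3));
im=manip.camera('wrist');cv2.imwrite('pics/w2.png',im[:,:,::-1])
E
```

```text
2.8667 [505.66051213   6.96260249 123.1541757 ] [ 3.13901105e+00 -1.70704583e-04  1.44481649e+00] 19.723413989175235 [ 0.31580509  1.22021147 -0.45349   ]
```

View pics/s2.png

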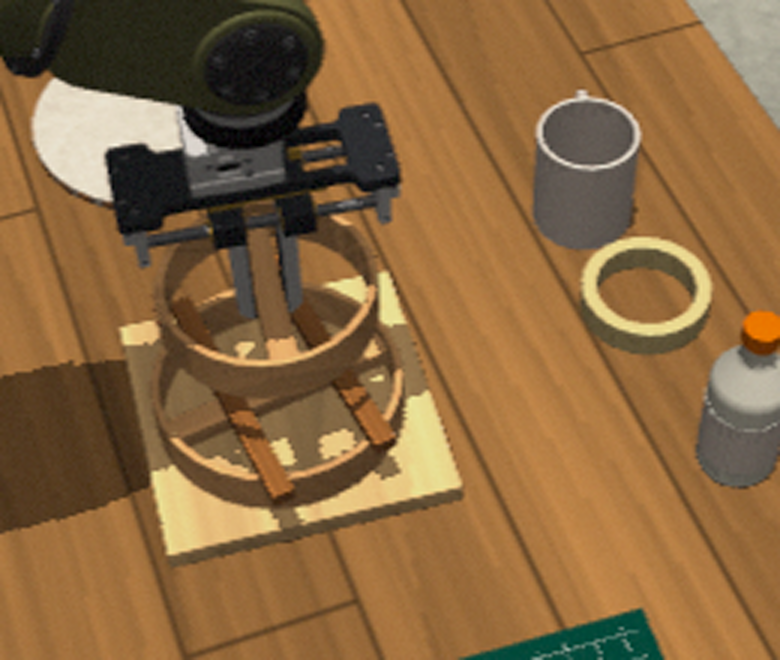

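View pics/w2.png

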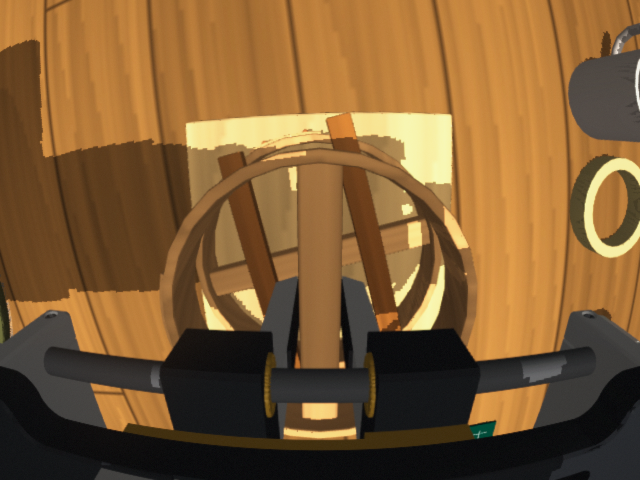

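send_rows([
  [[-0.008,0.003,0],0],
  [[-0.026,0.01,0],0],
  [[-0.052,0.019,0],0],
  [[-0.078,0.029,0],0],
  [[-0.104,0.039,0],0],
  [[-0.13,0.049,0],0],
  [[-0.156,0.058,0],0],
  [[-0.182,0.068,0],0],
])

```text
clock: 3.63
eef_pos: [549.3, -184.0, 120.7]
eef_rot: [-3.14, -0.0, 1.445]
wrist_force: [-0.3, 1.0, -0.8]
finger_gap: 19.7
```

send_rows([
  [[-0.026,0.01,0],0],
  [[-0.052,0.019,0],0],
  [[-0.078,0.029,0],0],
  [[-0.104,0.039,0],0],
  [[-0.13,0.049,0],0],
  [[-0.15,0.056,0],0],
  [[-0.16,0.06,0],0],
  [[-0.16,0.06,0],0],
])

```text
clock: 4.3
eef_pos: [588.2, -350.9, 119.9]
eef_rot: [-3.14, -0.0, 1.443]
wrist_force: [0.6, -0.3, -0.7]
finger_gap: 19.6
```

send_rows([
  [[0,0,0.01],0],
  [[0,0,0.025],0],
  [[0,0,0.04],0],
  [[0,0,0.055],0],
  [[0,0,0.07],0],
  [[0,0,0.082],0],
  [[0,0,0.09],0],
  [[0,0,0.09],0],
])

```text
clock: 4.97
eef_pos: [588.2, -347.4, 29.2]
eef_rot: [-3.139, -0.001, 1.445]
wrist_force: [-0.2, -0.2, -0.3]
finger_gap: 19.7
```

send_rows([
  [[0,0,0.004],0],
  [[0,0,0.008],0],
  [[0,0,0.012],0],
  [[0,0,0.015],0],
  [[0,0,0.017],0],
  [[0,0,0.018],0],
  [[0,0,0.019],0],
  [[0,0,0.0195],0],
])

```text
clock: 5.63
eef_pos: [589.0, -348.4, 11.9]
eef_rot: [3.142, 0.0, 1.445]
wrist_force: [-0.6, -0.6, -0.4]
finger_gap: 19.9
```

```bash
python3 - <<'E'
from h import *
s=manip.read_state();print(s['clock'],s['eef_pos'],s['eef_rot'],s['finger_gap'],s['wrist_force'])
im=manip.camera('side');cv2.imwrite('pics/s3.png',crop(im[:,:,::-1],220,270,260,210,3));
E
```

```text
5.6333 [ 589.02085837 -348.43150233   11.94373197] [3.14150898e+00 6.14785945e-05 1.44479397e+00] 19.880366942745432 [-0.61767027 -0.56671132 -0.36464623]
```

View pics/s3.png

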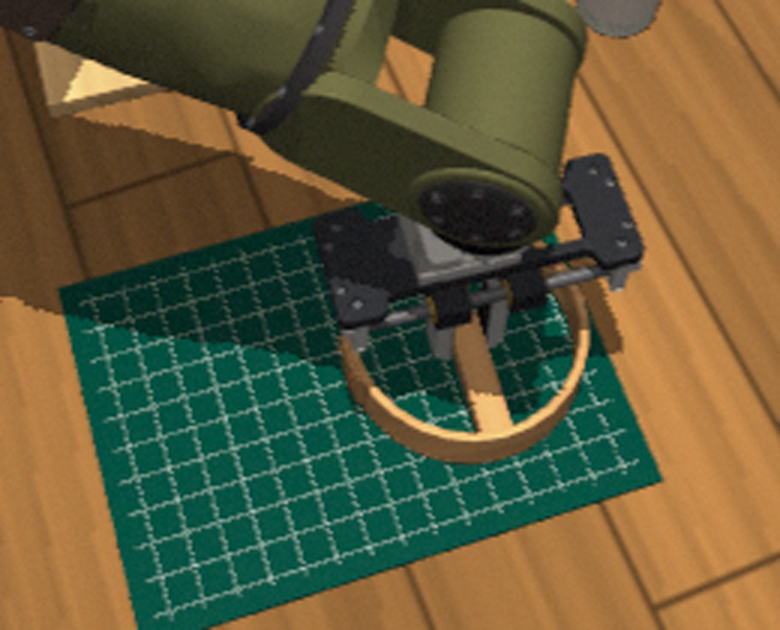

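send_rows([
  [[0,0,0.001],0],
  [[0,0,0.002],0],
  [[0,0,0.0025],0],
  [[0,0,0.003],0],
  [[0,0,0.0033],0],
  [[0,0,0.0033],0],
  [[0,0,0.0033],0],
  [[0,0,0.0033],0],
])

```text
clock: 6.35
eef_pos: [589.0, -348.4, 8.8]
eef_rot: [3.141, 0.0, 1.445]
wrist_force: [-1.2, 0.3, 0.6]
finger_gap: 19.8
```

send_rows([
  [[0,0,0],0],
  [[0,0,0],0],
  [[0,0,0],0],
  [[0,0,0],0],
  [[0,0,0],0],
  [[0,0,0],0],
  [[0,0,0],0],
  [[0,0,0],0],
], hand=0.15)

```text
clock: 7.02
eef_pos: [589.0, -348.4, 8.6]
eef_rot: [-3.142, 0.0, 1.445]
wrist_force: [-0.0, -0.1, -0.6]
finger_gap: 39.7
```

send_rows([
  [[0,0,-0.006],0],
  [[0,0,-0.018],0],
  [[0,0,-0.035],0],
  [[0,0,-0.055],0],
  [[0,0,-0.075],0],
  [[0,0,-0.095],0],
  [[0,0,-0.11],0],
  [[0,0,-0.11],0],
])

```text
clock: 7.68
eef_pos: [590.3, -349.2, 123.7]
eef_rot: [3.136, 0.003, 1.445]
wrist_force: [0.3, -0.3, 1.2]
finger_gap: 39.5
```

```bash
python3 - <<'E'
from h import *
s=manip.read_state();print(s['clock'],s['eef_pos'],s['eef_rot'],s['finger_gap'],s['wrist_force'])
im=manip.camera('side')[:,:,::-1];cv2.imwrite('pics/s4.png',im)
E
```

```text
7.6833 [ 590.29460797 -349.18071348  123.73248231] [3.13568878e+00 2.90121322e-03 1.44482657e+00] 39.46343204917782 [ 0.25558417 -0.3270065   1.18444222]
```

View pics/s4.png

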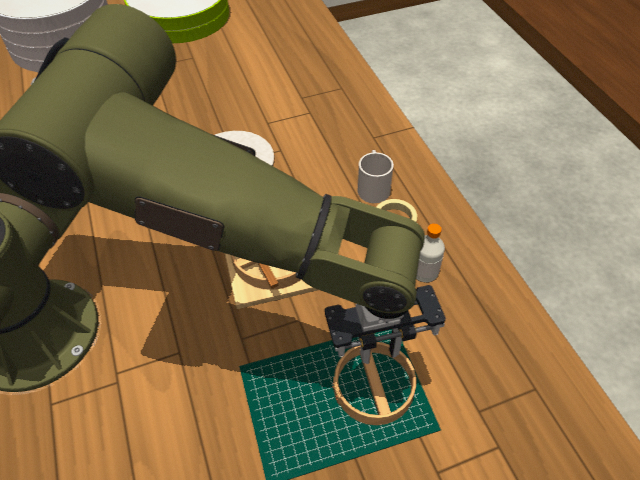

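send_rows([
  [[0.01,-0.003,0],0],
  [[0.035,-0.01,0],0],
  [[0.07,-0.019,0],-0.04],
  [[0.105,-0.029,0],-0.08],
  [[0.14,-0.038,0],-0.12],
  [[0.175,-0.048,0],-0.16],
  [[0.21,-0.057,0],-0.2],
  [[0.245,-0.067,0],-0.25],
])

```text
clock: 8.4
eef_pos: [551.8, -94.5, 117.4]
eef_rot: [-3.14, -0.001, 1.697]
wrist_force: [0.8, -0.1, -0.3]
finger_gap: 40.2
```

```bash
cat >> h.py <<'E'
def delta(x,y,z=None,yaw=None,st=None):
    s=st or manip.read_state();p=s['eef_pos'];t=s['eef_rot'][2]
    d=np.array([x,y])-p[:2];c,sn=np.cos(t),np.sin(t)
    print('at',p.round(1),round(t,4),'t',s['clock'],'gap',round(s['finger_gap'],1),'-> tx %.1f ty %.1f'%(d@[c,sn],d@[sn,-c]),'dz',None if z is None else round(p[2]-z,1),'turn',None if yaw is None else round((t-yaw+np.pi)%(2*np.pi)-np.pi,4))
E
python3 -c "
from h import *
delta(540.7,6.6,100,np.radians(97))"
```

```text
at [551.8 -94.5 117.4] 1.6967 t 8.4 gap 40.2 -> tx 101.7 ty 1.7 dz 17.4 turn 0.0037
```

send_rows([
  [[0.025,0,0],0],
  [[0.045,0,0],0],
  [[0.065,0.001,0],0],
  [[0.08,0.001,0],0],
  [[0.092,0.001,0],0],
  [[0.1,0.001,0],0],
  [[0.1,0.001,0],0],
  [[0.1,0.001,0],0],
])

```text
clock: 9.07
eef_pos: [541.7, 2.4, 118.3]
eef_rot: [-3.141, -0.0, 1.695]
wrist_force: [0.9, 0.4, -0.2]
finger_gap: 39.8
```

```bash
python3 - <<'E'
from h import *
s=manip.read_state();c=cam('wrist',s);im=manip.camera('wrist')[:,:,::-1].copy()
delta(540.7,6.6,56,np.radians(97))
cv2.imwrite('pics/w5.png',crop(im,110,60,370,300,2))
E
```

```text
at [541.9   2.  118.4] 1.6946 t 9.1167 gap 39.6 -> tx 4.7 ty -0.6 dz 62.4 turn 0.0016
```

View pics/w5.png

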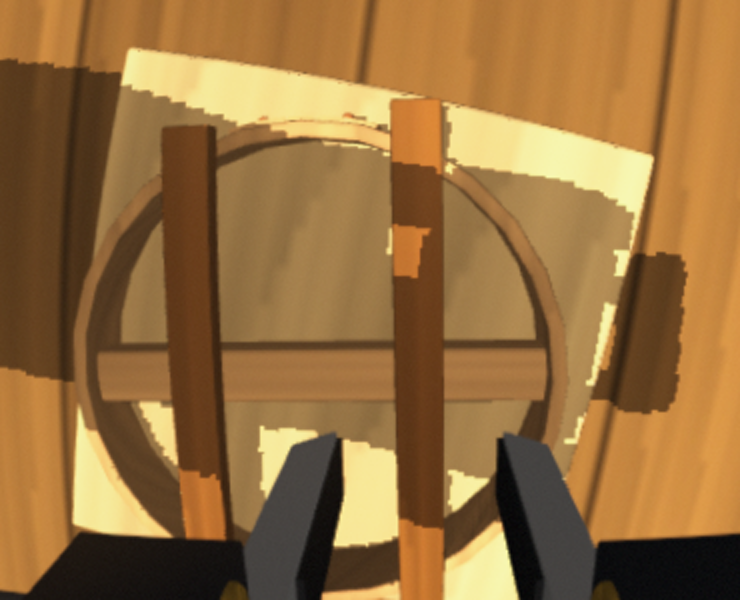

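send_rows([
  [[0.002,0,0.01],0],
  [[0.005,-0.001,0.022],0],
  [[0.005,-0.001,0.035],0],
  [[0.005,-0.001,0.046],0],
  [[0.005,-0.001,0.055],0],
  [[0.005,-0.001,0.06],0],
  [[0.005,-0.001,0.062],0],
  [[0.005,-0.001,0.062],0],
])

```text
clock: 9.78
eef_pos: [540.3, 7.2, 56.3]
eef_rot: [-3.141, -0.0, 1.695]
wrist_force: [-0.7, -0.4, -0.4]
finger_gap: 40.0
```

send_rows([
  [[0,0,0.001],0],
  [[0,0,0.001],0],
  [[0,0,0.001],0],
  [[0,0,0.001],0],
  [[0,0,0.001],0],
  [[0,0,0.001],0],
  [[0,0,0.001],0],
  [[0,0,0.001],0],
], hand=1)

```text
clock: 10.45
eef_pos: [540.5, 7.3, 56.0]
eef_rot: [3.141, 0.0, 1.695]
wrist_force: [-0.8, 0.0, 5.7]
finger_gap: 15.4
```

send_rows([
  [[0,0,-0.002],0],
  [[0,0,-0.005],0],
  [[0,0,-0.01],0],
  [[0,0,-0.017],0],
  [[0,0,-0.025],0],
  [[0,0,-0.032],0],
  [[0,0,-0.038],0],
  [[0,0,-0.04],0],
])

```text
clock: 11.12
eef_pos: [540.8, 7.3, 97.0]
eef_rot: [3.14, 0.0, 1.695]
wrist_force: [-0.5, -0.1, 0.5]
finger_gap: 15.5
```

```bash
python3 - <<'E'
from h import *
s=manip.read_state();im=manip.camera('side')[:,:,::-1]
delta(465,-340,8,np.radians(86))
cv2.imwrite('pics/s6.png',crop(im,180,120,260,200,3))
E
```

```text
at [540.7   7.3  96.8] 1.6948 t 11.1667 gap 15.2 -> tx -335.3 ty -118.1 dz 88.8 turn 0.1938
```

View pics/s6.png

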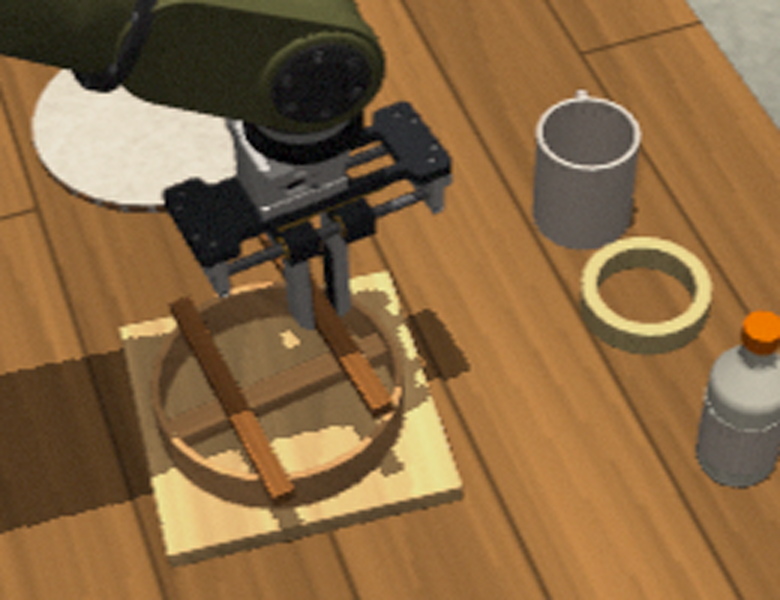

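send_rows([
  [[-0.01,-0.003,0],0],
  [[-0.035,-0.012,0],0.02],
  [[-0.065,-0.023,0],0.04],
  [[-0.098,-0.034,0],0.06],
  [[-0.131,-0.046,0],0.09],
  [[-0.164,-0.057,0],0.12],
  [[-0.197,-0.069,0],0.15],
  [[-0.23,-0.08,0],0.194],
])

```text
clock: 11.83
eef_pos: [488.1, -233.0, 95.3]
eef_rot: [-3.141, -0.0, 1.499]
wrist_force: [0.0, 0.2, -0.1]
finger_gap: 15.9
```

```bash
python3 - <<'E'
from h import *
delta(465,-340,8,np.radians(86))
E
```

```text
at [ 488.1 -233.    95.3] 1.4993 t 11.8333 gap 15.9 -> tx -108.4 ty -15.4 dz 87.3 turn -0.0016
```

send_rows([
  [[-0.025,-0.004,0],0],
  [[-0.05,-0.008,0.005],0],
  [[-0.072,-0.012,0.012],0],
  [[-0.09,-0.014,0.022],0],
  [[-0.1,-0.015,0.035],0],
  [[-0.105,-0.015,0.05],0],
  [[-0.105,-0.015,0.062],0],
  [[-0.105,-0.015,0.07],0],
])

```text
clock: 12.5
eef_pos: [466.1, -334.4, 23.8]
eef_rot: [-3.14, -0.001, 1.5]
wrist_force: [0.2, -0.2, -0.3]
finger_gap: 16.2
```

send_rows([
  [[0,0,0.004],0],
  [[0,0,0.007],0],
  [[0,0,0.009],0],
  [[0,0,0.011],0],
  [[0,0,0.013],0],
  [[0,0,0.014],0],
  [[0,0,0.014],0],
  [[0,0,0.014],0],
])

```text
clock: 13.17
eef_pos: [467.1, -334.5, 11.8]
eef_rot: [3.141, 0.0, 1.501]
wrist_force: [-0.1, 0.6, 0.7]
finger_gap: 15.6
```

```bash
python3 - <<'E'
from h import *
delta(465,-340,5,np.radians(86))
im=manip.camera('side')[:,:,::-1]
cv2.imwrite('pics/s7.png',crop(im,220,270,260,200,3))
E
```

```text
at [ 467.1 -334.5   11.8] 1.5008 t 13.1667 gap 15.6 -> tx -5.6 ty -1.7 dz 6.8 turn -0.0002
```

View pics/s7.png

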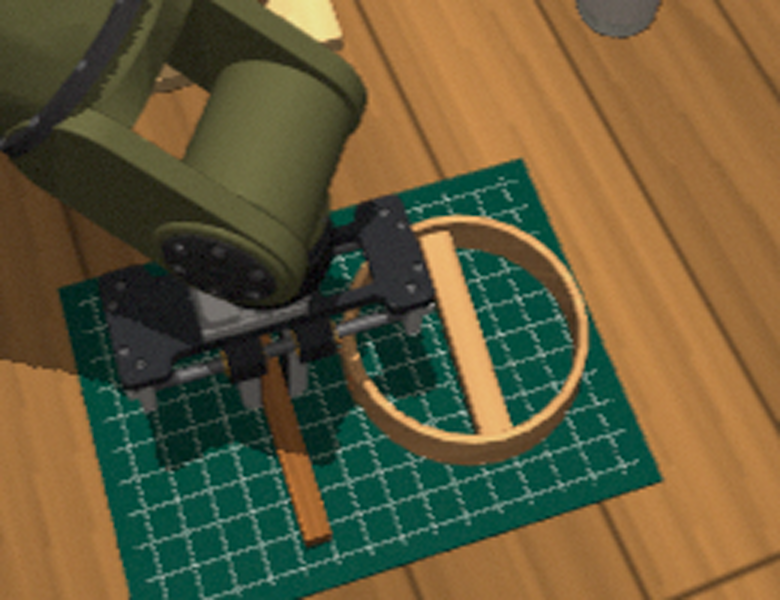

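send_rows([
  [[-0.002,-0.001,0.001],0],
  [[-0.005,-0.002,0.002],0],
  [[-0.005,-0.002,0.003],0],
  [[-0.005,-0.002,0.0045],0],
  [[-0.005,-0.002,0.0055],0],
  [[-0.005,-0.002,0.0062],0],
  [[-0.005,-0.002,0.0065],0],
  [[-0.005,-0.002,0.0065],0],
])

```text
clock: 13.88
eef_pos: [464.8, -339.3, 5.1]
eef_rot: [-3.142, -0.0, 1.501]
wrist_force: [0.4, 0.5, -0.3]
finger_gap: 15.5
```

send_rows([
  [[0,0,0],0],
  [[0,0,0],0],
  [[0,0,0],0],
  [[0,0,0],0],
  [[0,0,0],0],
  [[0,0,0],0],
  [[0,0,0],0],
  [[0,0,0],0],
], hand=0.3)

```text
clock: 14.55
eef_pos: [464.8, -339.4, 5.2]
eef_rot: [3.142, 0.0, 1.501]
wrist_force: [-0.7, -0.3, -0.8]
finger_gap: 32.7
```

send_rows([
  [[0,0,-0.006],0],
  [[0,0,-0.018],0],
  [[0,0,-0.035],0],
  [[0,0,-0.055],0],
  [[0,0,-0.075],0],
  [[0,0,-0.095],0],
  [[0,0,-0.11],0],
  [[0,0,-0.11],0],
])

```text
clock: 15.22
eef_pos: [465.9, -340.3, 119.5]
eef_rot: [3.137, 0.004, 1.501]
wrist_force: [0.7, -0.3, -0.0]
finger_gap: 32.8
```

```bash
python3 - <<'E'
from h import *
delta(466.2,-8.5,100,np.radians(96.5))
im=manip.camera('side')[:,:,::-1]
cv2.imwrite('pics/s8.png',crop(im,220,270,260,200,3))
E
```

```text
at [ 465.9 -340.3  119.5] 1.5009 t 15.2167 gap 32.8 -> tx 331.0 ty -22.9 dz 19.5 turn -0.1834
```

View pics/s8.png

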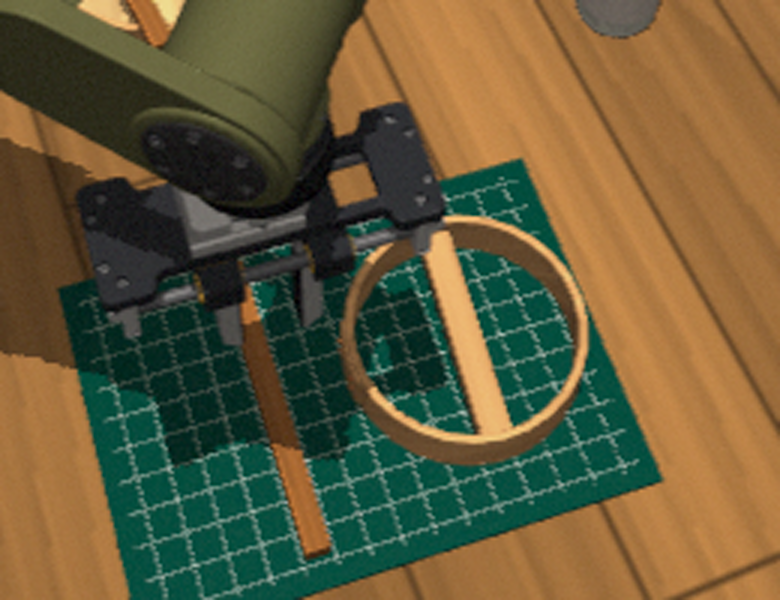

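send_rows([
  [[0.01,-0.001,0],0],
  [[0.035,-0.002,0],-0.02],
  [[0.07,-0.004,0],-0.05],
  [[0.105,-0.007,0],-0.08],
  [[0.14,-0.009,0],-0.11],
  [[0.175,-0.012,0],-0.14],
  [[0.21,-0.015,0],-0.17],
  [[0.24,-0.017,0],-0.183],
])

```text
clock: 15.93
eef_pos: [463.3, -96.1, 114.1]
eef_rot: [-3.14, -0.001, 1.686]
wrist_force: [1.2, 0.4, -0.5]
finger_gap: 32.9
```

```bash
python3 - <<'E'
from h import *
delta(466.2,-8.5,100,np.radians(96.5))
E
```

```text
at [463.3 -96.1 114.1] 1.686 t 15.9333 gap 32.9 -> tx 86.7 ty 13.0 dz 14.1 turn 0.0017
```

send_rows([
  [[0.022,0.003,0],0],
  [[0.042,0.006,0],0],
  [[0.058,0.009,0],0],
  [[0.072,0.011,0],0],
  [[0.082,0.012,0],0],
  [[0.088,0.013,0],0],
  [[0.088,0.013,0],0],
  [[0.088,0.013,0],0],
])

```text
clock: 16.6
eef_pos: [467.4, -10.0, 114.9]
eef_rot: [-3.141, 0.0, 1.684]
wrist_force: [0.0, -0.4, -0.8]
finger_gap: 32.7
```

```bash
python3 - <<'E'
from h import *
s=manip.read_state();im=manip.camera('wrist')[:,:,::-1].copy()
delta(466.2,-8.5,56,np.radians(96.5))
cv2.imwrite('pics/w9.png',crop(im,110,60,400,300,2))
E
```

```text
at [467.4 -10.3 114.9] 1.6836 t 16.65 gap 33.0 -> tx 1.9 ty -1.0 dz 58.9 turn -0.0006
```

View pics/w9.png

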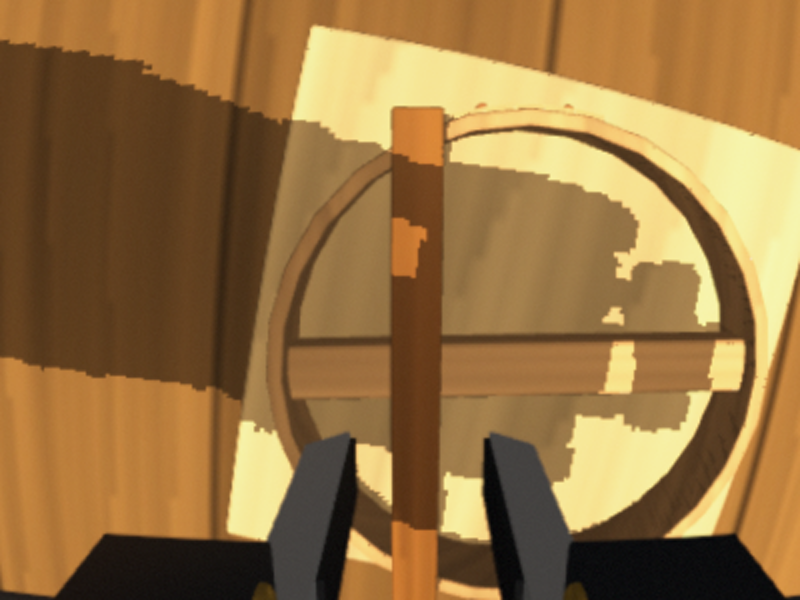

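send_rows([
  [[0.001,-0.001,0.01],0],
  [[0.002,-0.001,0.022],0],
  [[0.002,-0.001,0.035],0],
  [[0.002,-0.001,0.045],0],
  [[0.002,-0.001,0.053],0],
  [[0.002,-0.001,0.057],0],
  [[0.002,-0.001,0.059],0],
  [[0.002,-0.001,0.059],0],
])

```text
clock: 17.32
eef_pos: [466.3, -8.1, 55.9]
eef_rot: [-3.141, -0.0, 1.684]
wrist_force: [0.1, -0.3, 0.9]
finger_gap: 32.8
```

send_rows([
  [[0,0,0.0005],0],
  [[0,0,0.0005],0],
  [[0,0,0.0005],0],
  [[0,0,0.0005],0],
  [[0,0,0.0005],0],
  [[0,0,0.0005],0],
  [[0,0,0.0005],0],
  [[0,0,0.0005],0],
], hand=1)

```text
clock: 17.98
eef_pos: [466.5, -8.0, 56.0]
eef_rot: [3.141, 0.0, 1.684]
wrist_force: [-0.6, -0.1, 5.6]
finger_gap: 15.6
```

send_rows([
  [[0,0,-0.002],0],
  [[0,0,-0.005],0],
  [[0,0,-0.01],0],
  [[0,0,-0.017],0],
  [[0,0,-0.025],0],
  [[0,0,-0.032],0],
  [[0,0,-0.038],0],
  [[0,0,-0.04],0],
])

```text
clock: 18.65
eef_pos: [466.8, -8.1, 96.9]
eef_rot: [3.14, 0.0, 1.684]
wrist_force: [-0.6, -1.0, -0.3]
finger_gap: 15.8
```

```bash
python3 - <<'E'
from h import *
s=manip.read_state();im=manip.camera('side')[:,:,::-1]
delta(401,-335,8,np.radians(86))
cv2.imwrite('pics/s10.png',crop(im,180,120,260,200,3))
E
```

```text
at [466.8  -8.   96.7] 1.6838 t 18.7 gap 15.9 -> tx -317.5 ty -102.2 dz 88.7 turn 0.1828
```

View pics/s10.png

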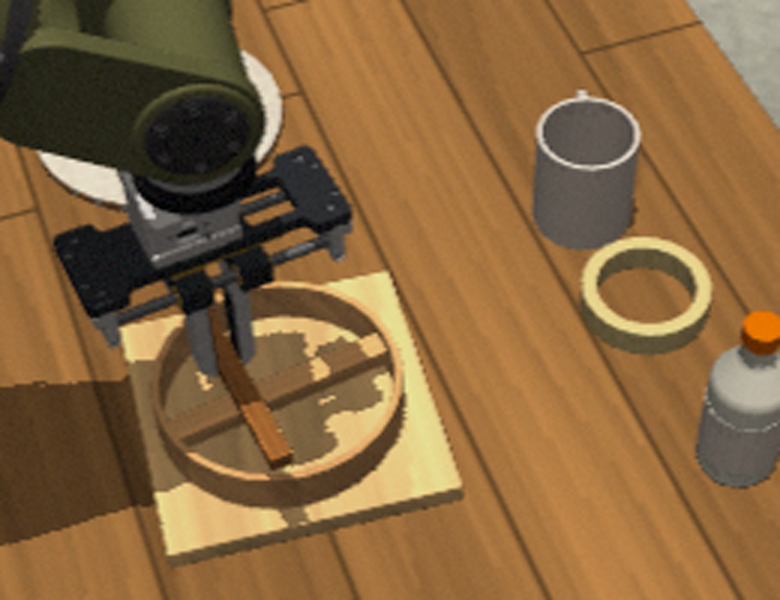

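send_rows([
  [[-0.01,-0.003,0],0],
  [[-0.035,-0.011,0],0.02],
  [[-0.065,-0.021,0],0.04],
  [[-0.095,-0.031,0],0.06],
  [[-0.125,-0.04,0],0.09],
  [[-0.155,-0.05,0],0.12],
  [[-0.185,-0.06,0],0.15],
  [[-0.215,-0.069,0],0.183],
])

```text
clock: 19.37
eef_pos: [420.8, -231.3, 95.3]
eef_rot: [-3.141, -0.0, 1.499]
wrist_force: [0.3, -0.3, 0.2]
finger_gap: 15.8
```

```bash
python3 - <<'E'
from h import *
delta(401,-335,8,np.radians(86))
E
```

```text
at [ 420.8 -231.3   95.3] 1.4991 t 19.3667 gap 15.8 -> tx -104.8 ty -12.3 dz 87.3 turn -0.0018
```

send_rows([
  [[-0.025,-0.004,0],0],
  [[-0.05,-0.008,0.005],0],
  [[-0.072,-0.011,0.012],0],
  [[-0.09,-0.013,0.022],0],
  [[-0.102,-0.014,0.035],0],
  [[-0.107,-0.014,0.05],0],
  [[-0.107,-0.014,0.062],0],
  [[-0.107,-0.014,0.07],0],
])

```text
clock: 20.03
eef_pos: [399.3, -335.4, 23.9]
eef_rot: [-3.14, -0.001, 1.5]
wrist_force: [-0.9, -1.2, -0.6]
finger_gap: 15.5
```

send_rows([
  [[0,0,0.004],0],
  [[0,0,0.007],0],
  [[0,0,0.01],0],
  [[0,0,0.013],0],
  [[0,0,0.015],0],
  [[0,0,0.016],0],
  [[0,0,0.016],0],
  [[0,0,0.016],0],
])

```text
clock: 20.7
eef_pos: [400.7, -335.2, 9.8]
eef_rot: [3.141, 0.0, 1.501]
wrist_force: [-0.2, -0.9, -0.2]
finger_gap: 15.7
```

```bash
python3 - <<'E'
from h import *
delta(401,-335,5,np.radians(86))
E
```

```text
at [ 400.7 -335.2    9.8] 1.5009 t 20.7 gap 15.7 -> tx 0.2 ty 0.3 dz 4.8 turn -0.0001
```

send_rows([
  [[0,0,0.001],0],
  [[0,0,0.002],0],
  [[0,0,0.003],0],
  [[0,0,0.0038],0],
  [[0,0,0.0043],0],
  [[0,0,0.0045],0],
  [[0,0,0.0045],0],
  [[0,0,0.0045],0],
])

```text
clock: 21.37
eef_pos: [400.6, -335.2, 5.1]
eef_rot: [-3.142, -0.0, 1.501]
wrist_force: [0.6, 0.6, -0.0]
finger_gap: 15.8
```

send_rows([
  [[0,0,0],0],
  [[0,0,0],0],
  [[0,0,0],0],
  [[0,0,0],0],
  [[0,0,0],0],
  [[0,0,0],0],
  [[0,0,0],0],
  [[0,0,0],0],
], hand=0.3)

```text
clock: 22.03
eef_pos: [400.6, -335.2, 5.2]
eef_rot: [3.142, 0.0, 1.501]
wrist_force: [-0.4, -0.8, -0.2]
finger_gap: 32.8
```

send_rows([
  [[0,0,-0.006],0],
  [[0,0,-0.018],0],
  [[0,0,-0.035],0],
  [[0,0,-0.055],0],
  [[0,0,-0.075],0],
  [[0,0,-0.095],0],
  [[0,0,-0.11],0],
  [[0,0,-0.11],0],
])

```text
clock: 22.7
eef_pos: [401.6, -336.2, 119.3]
eef_rot: [3.137, 0.004, 1.501]
wrist_force: [0.6, -0.3, 0.3]
finger_gap: 32.8
```

```bash
python3 - <<'E'
from h import *
s=manip.read_state()
im=manip.camera('wrist')[:,:,::-1];cv2.imwrite('pics/w11.png',im)
im=manip.camera('side')[:,:,::-1];cv2.imwrite('pics/s11.png',im)
delta(502,2,100,np.radians(7.1))
E
```

```text
at [ 400.7 -335.2  115.8] 1.5008 t 22.8 gap 33.1 -> tx 343.5 ty 77.5 dz 15.8 turn 1.3769
```

View pics/w11.png

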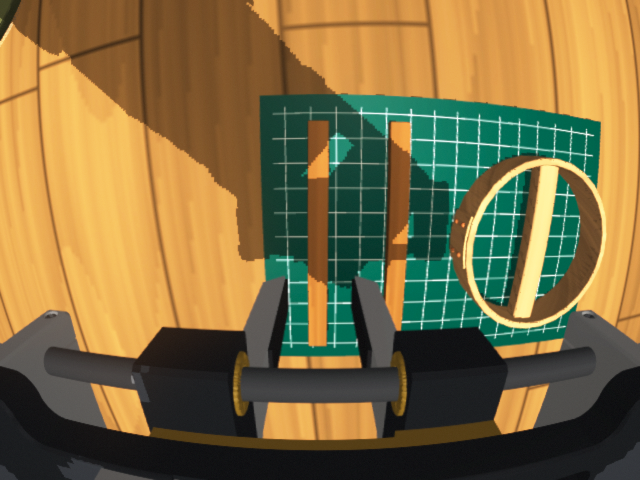

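View pics/s11.png

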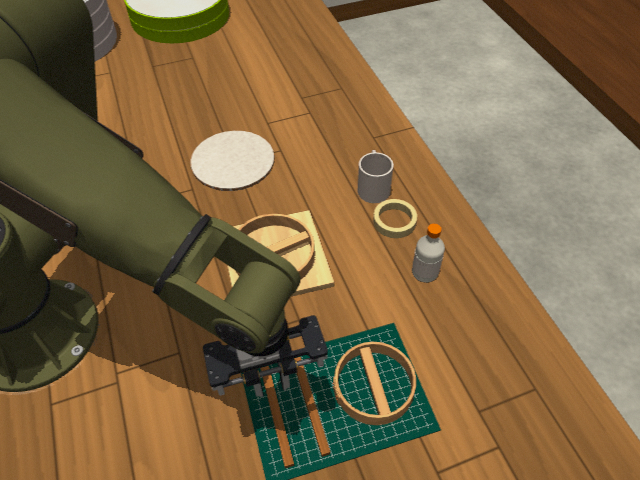

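```bash
python3 - <<'E'
from h import *
from scipy.optimize import least_squares
st={'eef_pos':np.array([467.4,-10.3,114.9]),'eef_rot':np.array([-3.141,0,1.6836])}
w=cam('wrist',st);px=np.array([(288,346),(745,339),(743,391),(290,399)])/2+[110,60]-.25
q=back(w,px,44)[:,:2];print(q.round(1),q.mean(0));d=q[1]+q[2]-q[0]-q[3];print(np.hypot(*d)/2,np.degrees(np.arctan2(d[1],d[0])))
s=cam('side');im=cv2.imread('pics/s11.png');h=cv2.cvtColor(im,cv2.COLOR_BGR2HSV)
m=((h[...,1]<50)&(h[...,2]>140)).astype(np.uint8);m[:125]=0;m[200:]=0;m[:,:180]=0;m[:,290:]=0
cs=max(cv2.findContours(m,0,1)[0],key=cv2.contourArea)[:,0]
p=back(s,cs,10)[:,:2];r=least_squares(lambda v:np.hypot(*(p-v[:2]).T)-v[2],[400,-200,105]);print('tray',r.x,np.abs(r.fun).max())
E
```

```text
[[ 4.193e+02  3.000e-01]
 [ 5.840e+02  2.200e+01]
 [ 5.878e+02  2.200e+00]
 [ 4.213e+02 -1.910e+01]] [503.08442332   1.35476539]
166.99055332003405 7.404367066627189
tray [501.0344335  334.06678454 102.1694891 ] 2.331304067211363
```

send_rows([
  [[0.01,0.002,0],0.05],
  [[0.035,0.008,0],0.15],
  [[0.065,0.015,0],0.26],
  [[0.1,0.023,0],0.37],
  [[0.135,0.03,0],0.48],
  [[0.17,0.039,0],0.59],
  [[0.205,0.047,0],0.7],
  [[0.24,0.055,0],0.81],
])

```text
clock: 23.47
eef_pos: [471.7, -98.4, 114.3]
eef_rot: [-3.14, 0.001, 0.687]
wrist_force: [1.1, -0.2, 0.9]
finger_gap: 33.0
```

```bash
python3 - <<'E'
from h import *
delta(503,1.4,80,np.radians(7.3))
E
```

```text
at [471.7 -98.4 114.3] 0.6874 t 23.4667 gap 33.0 -> tx 87.5 ty -57.3 dz 34.3 turn 0.56
```

send_rows([
  [[0.022,-0.014,0],0.1],
  [[0.042,-0.027,0.0],0.2],
  [[0.058,-0.038,0.005],0.3],
  [[0.072,-0.047,0.01],0.4],
  [[0.082,-0.053,0.015],0.5],
  [[0.088,-0.057,0.02],0.56],
  [[0.088,-0.057,0.025],0.56],
  [[0.088,-0.057,0.03],0.56],
], hand=0.15)

```text
clock: 24.13
eef_pos: [502.8, -0.1, 84.0]
eef_rot: [-3.141, 0.001, 0.136]
wrist_force: [0.7, -0.0, 0.2]
finger_gap: 40.1
```

```bash
python3 - <<'E'
from h import *
im=manip.camera('wrist')[:,:,::-1];cv2.imwrite('pics/w12.png',im)
delta(503,1.4,22.5,np.radians(7.3))
E
```

```text
at [ 5.024e+02 -4.000e-01  8.330e+01] 0.1355 t 24.1833 gap 40.2 -> tx 0.8 ty -1.8 dz 60.8 turn 0.0081
```

View pics/w12.png

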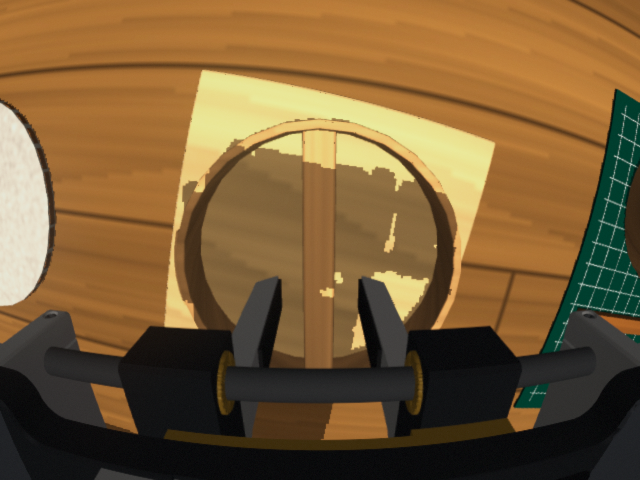

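send_rows([
  [[0.001,-0.001,0.012],0.004],
  [[0.001,-0.001,0.025],0.008],
  [[0.001,-0.001,0.037],0.008],
  [[0.001,-0.001,0.047],0.008],
  [[0.001,-0.001,0.054],0.008],
  [[0.001,-0.001,0.058],0.008],
  [[0.001,-0.001,0.06],0.008],
  [[0.001,-0.001,0.06],0.008],
])

```text
clock: 24.85
eef_pos: [504.2, 0.8, 25.0]
eef_rot: [-3.142, 0.0, 0.125]
wrist_force: [-0.1, -0.5, -0.3]
finger_gap: 40.2
```

send_rows([
  [[0,0,0],0],
  [[0,0,0],0],
  [[0,0,0],0],
  [[0,0,0],0],
  [[0,0,0],0],
  [[0,0,0],0],
  [[0,0,0],0],
  [[0,0,0],0],
], hand=1)

```text
clock: 25.52
eef_pos: [504.4, 0.9, 25.5]
eef_rot: [3.141, -0.001, 0.125]
wrist_force: [-2.1, 0.1, 5.1]
finger_gap: 19.7
```

send_rows([
  [[0,0,-0.002],0],
  [[0,0,-0.006],0],
  [[0,0,-0.013],0],
  [[0,0,-0.022],0],
  [[0,0,-0.034],0],
  [[0,0,-0.044],0],
  [[0,0,-0.05],0],
  [[0,0,-0.05],0],
])

```text
clock: 26.18
eef_pos: [504.9, 0.9, 76.8]
eef_rot: [3.141, -0.002, 0.125]
wrist_force: [-0.5, -0.1, -0.9]
finger_gap: 19.8
```

```bash
python3 - <<'E'
from h import *
im=manip.camera('side')[:,:,::-1];cv2.imwrite('pics/s13.png',crop(im,180,120,260,200,3))
delta(501.3,335,15,np.radians(7.3))
E
```

```text
at [504.5   0.9  75.8] 0.1249 t 26.2333 gap 20.0 -> tx 38.5 ty -331.9 dz 60.8 turn -0.0025
```

View pics/s13.png

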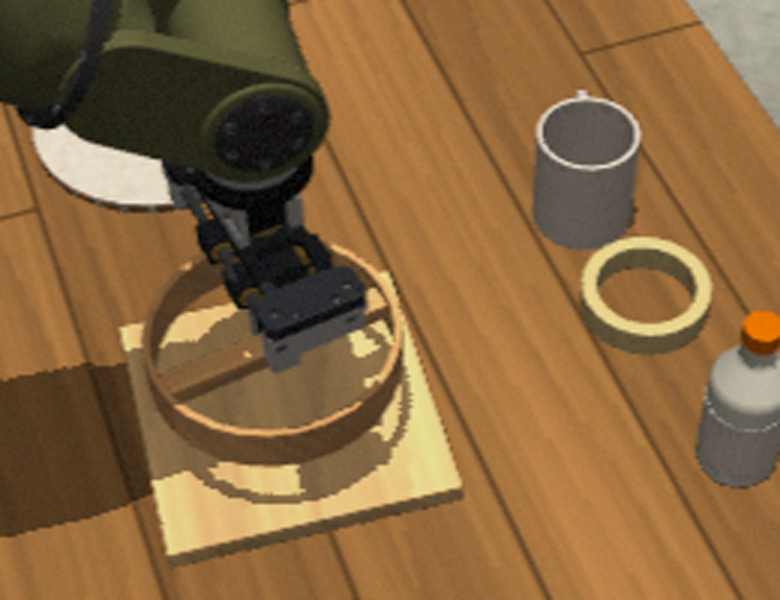

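send_rows([
  [[0.001,-0.008,0],0],
  [[0.003,-0.026,0],0],
  [[0.006,-0.05,0],0],
  [[0.009,-0.075,0],0],
  [[0.012,-0.1,0],0],
  [[0.015,-0.125,0],0],
  [[0.018,-0.15,0],0],
  [[0.021,-0.175,0],0],
])

```text
clock: 26.9
eef_pos: [502.5, 178.9, 74.4]
eef_rot: [3.142, 0.001, 0.125]
wrist_force: [-0.2, -0.0, -1.7]
finger_gap: 19.6
```

send_rows([
  [[0.003,-0.025,0],0],
  [[0.006,-0.05,0],0],
  [[0.009,-0.075,0],0],
  [[0.012,-0.1,0],0],
  [[0.015,-0.125,0],0],
  [[0.017,-0.142,0],0],
  [[0.019,-0.154,0],0],
  [[0.019,-0.156,0],0],
])

```text
clock: 27.57
eef_pos: [501.9, 336.1, 74.4]
eef_rot: [3.141, 0.001, 0.127]
wrist_force: [-0.3, 0.1, -0.6]
finger_gap: 19.2
```

send_rows([
  [[0,0,0.005],0],
  [[0,0,0.012],0],
  [[0,0,0.019],0],
  [[0,0,0.026],0],
  [[0,0,0.032],0],
  [[0,0,0.037],0],
  [[0,0,0.04],0],
  [[0,0,0.04],0],
])

```text
clock: 28.23
eef_pos: [502.4, 334.0, 34.3]
eef_rot: [3.141, 0.001, 0.125]
wrist_force: [-0.1, 0.6, -0.4]
finger_gap: 19.7
```

```bash
python3 - <<'E'
from h import *
im=manip.camera('scene')[:,:,::-1];cv2.imwrite('pics/sc14.png',crop(im,380,230,200,170,4))
s=manip.read_state();im=manip.camera('wrist')[:,:,::-1];cv2.imwrite('pics/w14.png',im)
delta(502.7,334.5,17.5,np.radians(7.3))
E
```

```text
at [502.7 334.3  35.3] 0.1249 t 28.3333 gap 19.4 -> tx -0.0 ty -0.2 dz 17.8 turn -0.0025
```

View pics/sc14.png

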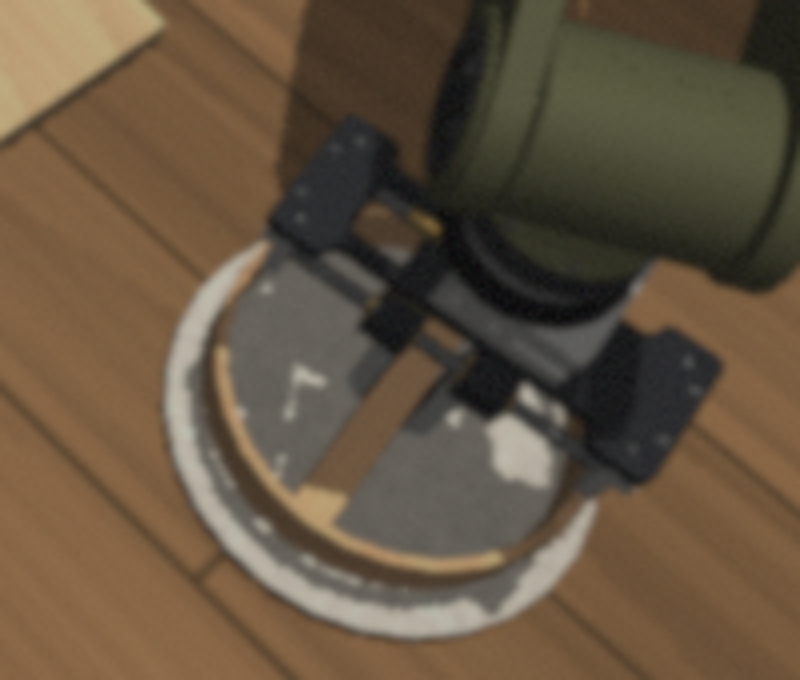

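View pics/w14.png

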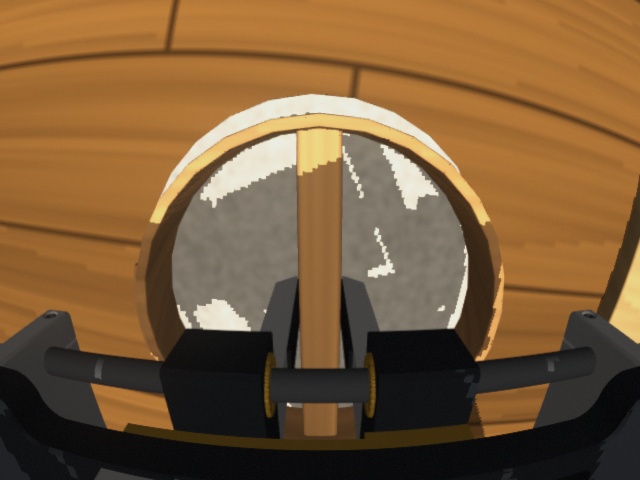

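```bash
python3 - <<'E'
from h import *
w=cam('wrist');sc=cam('scene')
im=crop(cv2.imread('pics/w14.png'),120,80,400,280,2)
o=(120,80)
draw(im,w,ring(501.3,335,10,105),(0,0,255),2,o);draw(im,w,ring(501.3,335,63.8,90),(255,0,0),2,o);cv2.imwrite('pics/o14.png',im)
im=cv2.imread('pics/sc14.png');o=(380,230)
draw(im,sc,ring(501.3,335,10,105),(0,0,255),4,o);draw(im,sc,ring(501.3,335,63.8,90),(255,0,0),4,o);cv2.imwrite('pics/o14b.png',im)
E
```

```text
(no output)
```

View pics/o14.png

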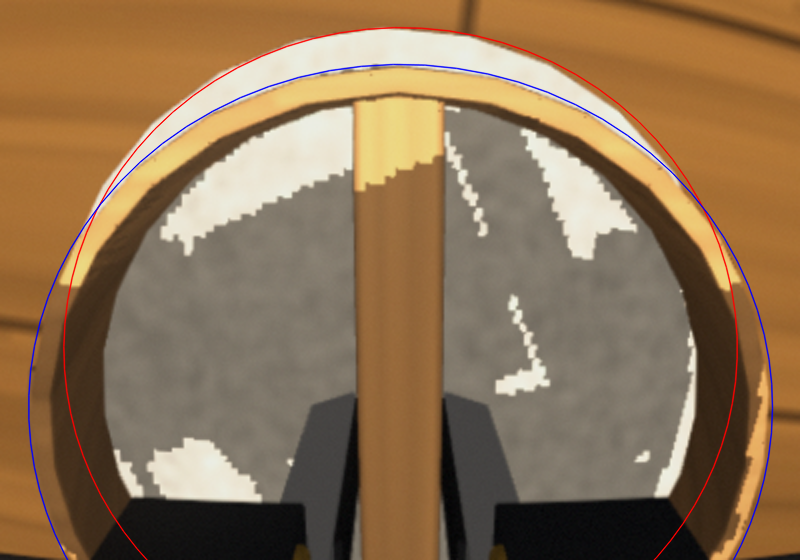

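View pics/o14b.png

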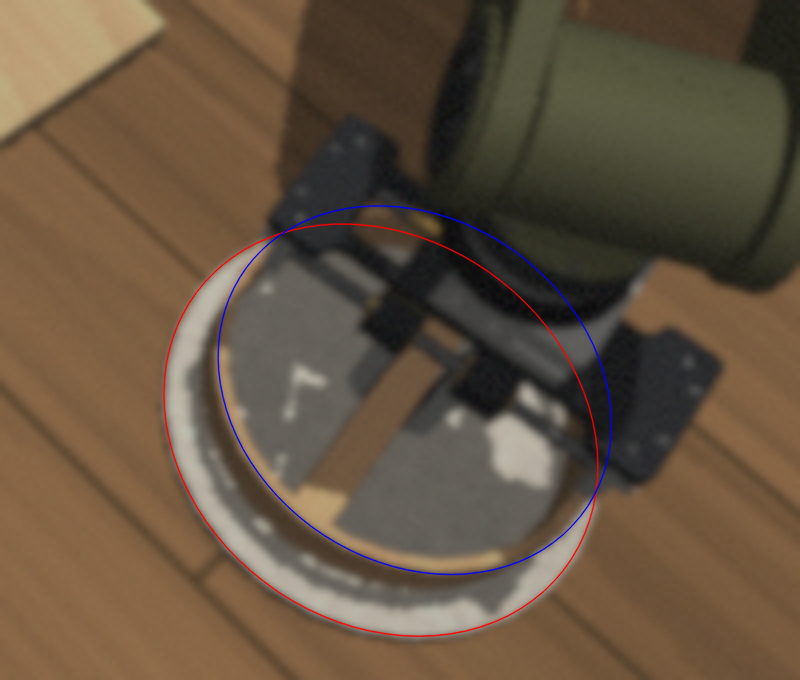

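send_rows([
  [[0,-0.001,0.004],0],
  [[0,-0.001,0.007],0],
  [[0,-0.001,0.01],0],
  [[0,-0.001,0.012],0],
  [[0,-0.001,0.014],0],
  [[0,-0.001,0.015],0],
  [[0,-0.001,0.015],0],
  [[0,-0.001,0.015],0],
])

```text
clock: 29.0
eef_pos: [502.5, 335.3, 20.2]
eef_rot: [-3.142, -0.0, 0.125]
wrist_force: [-0.1, -0.4, -1.1]
finger_gap: 19.7
```

send_rows([
  [[0,0,0.0005],0],
  [[0,0,0.001],0],
  [[0,0,0.0015],0],
  [[0,0,0.002],0],
  [[0,0,0.0025],0],
  [[0,0,0.0025],0],
  [[0,0,0.0025],0],
  [[0,0,0.0025],0],
])

```text
clock: 29.67
eef_pos: [502.5, 335.3, 17.6]
eef_rot: [3.142, 0.0, 0.125]
wrist_force: [1.0, 0.2, -2.7]
finger_gap: 19.7
```

send_rows([
  [[0,0,0],0],
  [[0,0,0],0],
  [[0,0,0],0],
  [[0,0,0],0],
  [[0,0,0],0],
  [[0,0,0],0],
  [[0,0,0],0],
  [[0,0,0],0],
], hand=0.15)

```text
clock: 30.33
eef_pos: [502.5, 335.3, 17.6]
eef_rot: [3.142, 0.0, 0.125]
wrist_force: [-0.3, -0.4, -0.9]
finger_gap: 40.1
```

send_rows([
  [[0,0,-0.006],0],
  [[0,0,-0.018],0],
  [[0,0,-0.035],0],
  [[0,0,-0.055],0],
  [[0,0,-0.075],0],
  [[0,0,-0.09],0],
  [[0,0,-0.1],0],
  [[0,0,-0.1],0],
])

```text
clock: 31.0
eef_pos: [503.4, 335.8, 120.7]
eef_rot: [-3.14, -0.004, 0.125]
wrist_force: [0.3, 0.9, -0.7]
finger_gap: 39.7
```

```bash
python3 - <<'E'
from h import *
im=crop(manip.camera('side')[:,:,::-1],150,100,200,150,4);o=(150,100);c=cam('side')
draw(im,c,ring(501.3,335,10,105),(0,0,255),4,o);draw(im,c,ring(501.3,335,46,90),(255,0,0),4,o);cv2.imwrite('pics/s15.png',im)
s=manip.read_state();w=cam('wrist',s);im=crop(manip.camera('wrist')[:,:,::-1],120,80,400,280,2);o=(120,80)
draw(im,w,ring(501.3,335,10,105),(0,0,255),2,o);draw(im,w,ring(501.3,335,46,90),(255,0,0),2,o);cv2.imwrite('pics/w15.png',im)
delta(465,-340,110,np.radians(86))
E
```

```text
at [502.4 335.3 117.6] 0.125 t 31.1 gap 39.6 -> tx -121.3 ty 665.3 dz 7.6 turn -1.376
```

View pics/s15.png

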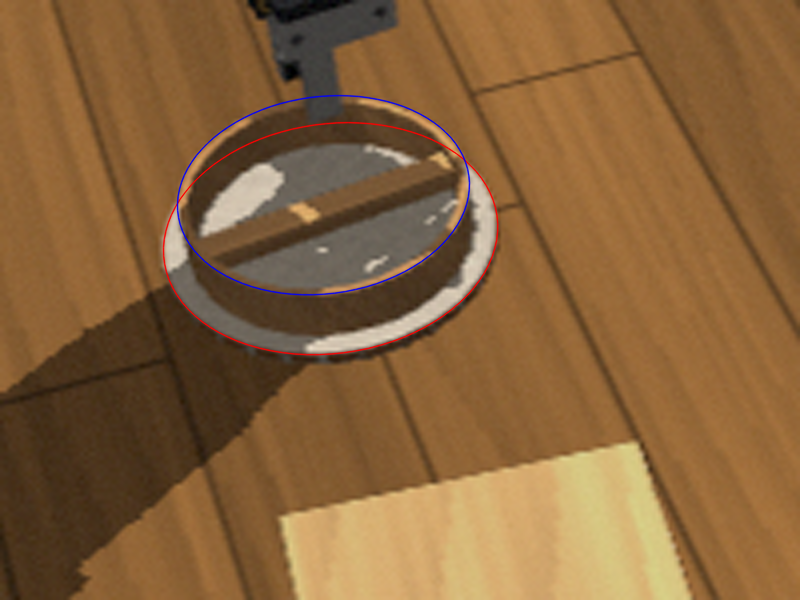

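View pics/w15.png

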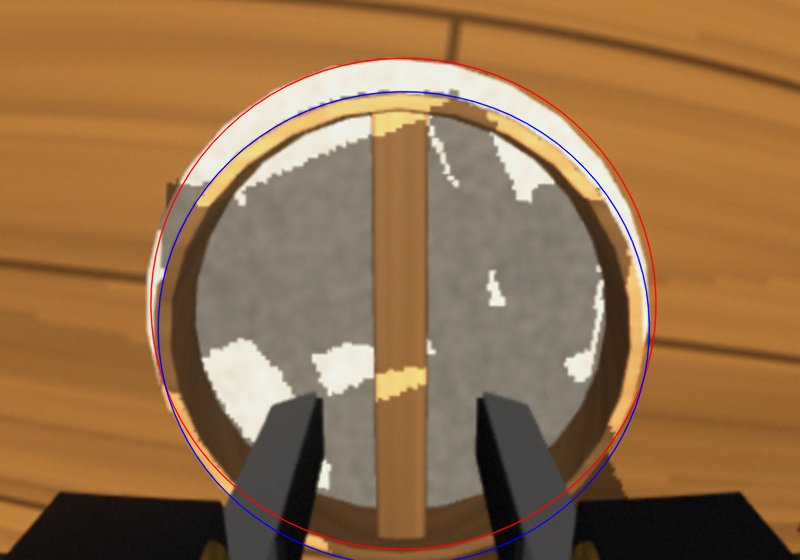

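send_rows([
  [[-0.001,0.01,-0.01],-0.05],
  [[-0.003,0.03,-0.02],-0.15],
  [[-0.007,0.06,-0.03],-0.26],
  [[-0.01,0.09,-0.04],-0.37],
  [[-0.014,0.12,-0.05],-0.48],
  [[-0.017,0.15,-0.06],-0.59],
  [[-0.02,0.18,-0.06],-0.7],
  [[-0.024,0.21,-0.06],-0.81],
])

```text
clock: 31.77
eef_pos: [504.5, 122.5, 177.1]
eef_rot: [-3.141, 0.001, 0.941]
wrist_force: [0.1, 0.6, 0.6]
finger_gap: 39.9
```

```bash
python3 - <<'E'
from h import *
delta(507,-65,180,np.radians(86))
E
```

```text
at [504.5 122.5 177.1] 0.9405 t 31.7667 gap 39.9 -> tx -150.1 ty 112.5 dz -2.9 turn -0.5605
```

send_rows([
  [[-0.03,0.022,0],-0.1],
  [[-0.06,0.045,0],-0.2],
  [[-0.09,0.067,0],-0.3],
  [[-0.115,0.086,0],-0.4],
  [[-0.135,0.1,0],-0.5],
  [[-0.148,0.11,0],-0.56],
  [[-0.15,0.112,0],-0.56],
  [[-0.15,0.112,0],-0.56],
])

```text
clock: 32.43
eef_pos: [505.6, -63.7, 176.7]
eef_rot: [-3.14, -0.0, 1.491]
wrist_force: [-0.4, -0.4, 0.0]
finger_gap: 40.3
```

```bash
python3 - <<'E'
from h import *
delta(465,-340,110,np.radians(86))
s=manip.read_state();print(s['eef_pos'],s['eef_rot']);im=manip.camera('wrist')[:,:,::-1];cv2.imwrite('pics/w16.png',im)
cv2.imwrite('pics/w16c.png',crop(im,170,90,300,225,2.5))
E
```

```text
at [505.6 -63.7 176.7] 1.4915 t 32.4333 gap 40.3 -> tx -278.6 ty -18.6 dz 66.7 turn -0.0095
[505.59728498 -63.70465291 176.74004359] [-3.14005401e+00 -2.67199403e-04  1.49147485e+00]
```

View pics/w16c.png

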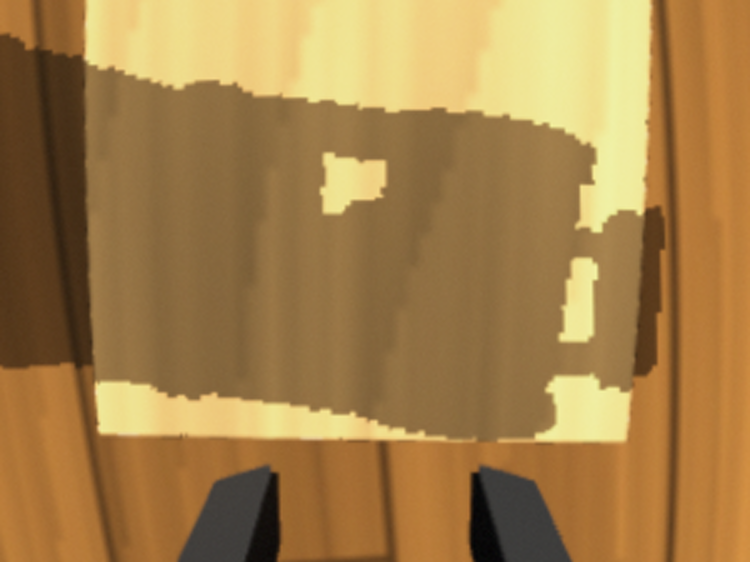

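```bash
python3 - <<'E'
import cv2
from h import crop
im=cv2.imread('pics/w16.png');cv2.imwrite('pics/w16d.png',crop(im,180,40,280,250,2.4))
E
```

```text
(no output)
```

View pics/w16d.png

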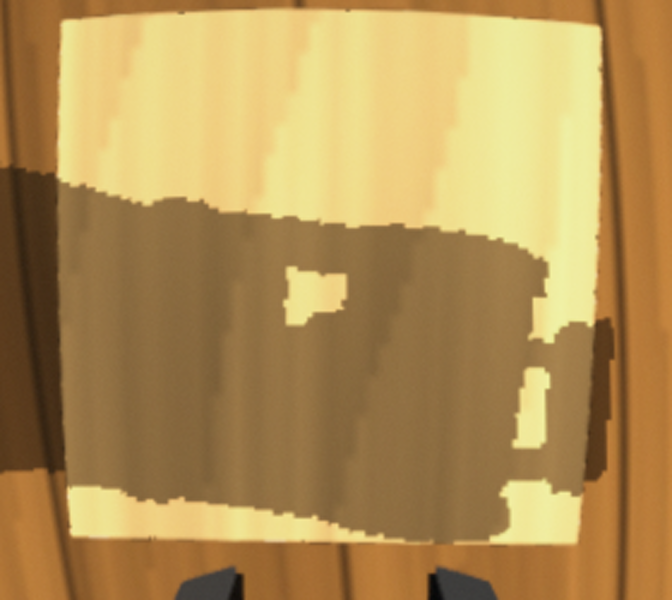

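```bash
python3 - <<'E'
from h import *
st={'eef_pos':np.array([505.6,-63.7,176.74]),'eef_rot':np.array([-3.14005,-.00027,1.49147])}
q=back(cam('wrist',st),np.array([(61,20),(602,27),(579,545),(70,537)])/2.4+[180,40]-.3,18)[:,:2]
print(q.round(1),q.mean(0),np.linalg.norm(np.roll(q,-1,0)-q,axis=1))
for i,j in((0,1),(3,2),(3,0),(2,1)):
    d=q[j]-q[i];print(np.degrees(np.arctan2(d[1],d[0])))
E
```

```text
[[ 412.6  116.2]
 [ 620.5   96.3]
 [ 601.2 -111.1]
 [ 393.   -91.2]] [506.82965309   2.54604018] [208.83287732 208.25327118 209.21479336 208.3826255 ]
-5.479440045680173
-5.4438084599665855
84.58110037470107
84.68620189850765
```

send_rows([
  [[-0.012,-0.001,0],0],
  [[-0.04,-0.003,0.01],0],
  [[-0.075,-0.005,0.02],-0.01],
  [[-0.11,-0.007,0.03],-0.01],
  [[-0.145,-0.01,0.045],-0.01],
  [[-0.18,-0.012,0.06],-0.01],
  [[-0.21,-0.014,0.075],-0.01],
  [[-0.235,-0.016,0.09],-0.01],
], hand=0.3)

```text
clock: 33.15
eef_pos: [471.6, -298.0, 86.8]
eef_rot: [3.142, 0.0, 1.504]
wrist_force: [0.4, -0.4, -0.8]
finger_gap: 33.2
```

```bash
python3 - <<'E'
from h import *
delta(464.8,-339.5,50,1.501)
E
```

```text
at [ 471.6 -298.    86.8] 1.5041 t 33.15 gap 33.2 -> tx -41.8 ty -4.1 dz 36.8 turn 0.0031
```

send_rows([
  [[-0.015,-0.001,0.005],0.003],
  [[-0.027,-0.002,0.01],0.003],
  [[-0.035,-0.003,0.015],0.003],
  [[-0.04,-0.004,0.02],0.003],
  [[-0.042,-0.004,0.028],0.003],
  [[-0.042,-0.004,0.036],0.003],
  [[-0.042,-0.004,0.04],0.003],
  [[-0.042,-0.004,0.04],0.003],
])

```text
clock: 33.82
eef_pos: [465.2, -337.0, 46.6]
eef_rot: [-3.14, -0.001, 1.503]
wrist_force: [0.4, 0.3, -0.2]
finger_gap: 33.0
```

```bash
python3 - <<'E'
from h import *
im=manip.camera('wrist')[:,:,::-1];cv2.imwrite('pics/w17.png',im)
delta(464.8,-339.5,5.2,1.501)
E
```

```text
at [ 465.4 -337.3   47.3] 1.5027 t 33.8667 gap 32.7 -> tx -2.2 ty -0.5 dz 42.1 turn 0.0017
```

View pics/w17.png

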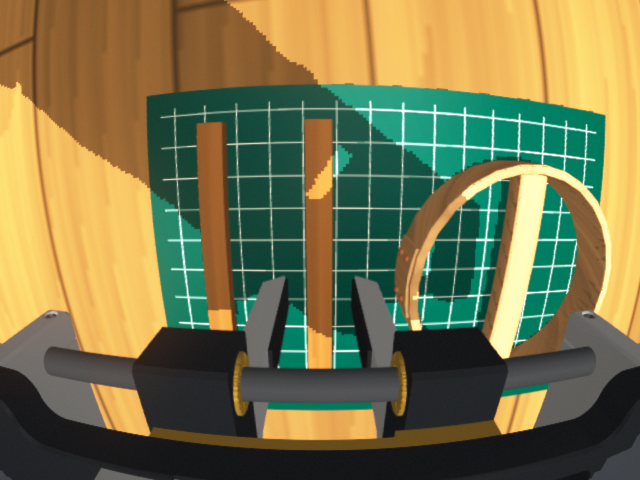

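send_rows([
  [[-0.002,0,0.01],0],
  [[-0.002,0,0.02],0],
  [[-0.002,0,0.029],0],
  [[-0.002,0,0.035],0],
  [[-0.002,0,0.039],0],
  [[-0.002,0,0.041],0],
  [[-0.002,0,0.041],0],
  [[-0.002,0,0.041],0],
])

```text
clock: 34.53
eef_pos: [465.4, -340.1, 6.9]
eef_rot: [3.141, 0.0, 1.502]
wrist_force: [0.4, -0.2, -0.2]
finger_gap: 33.0
```

send_rows([
  [[0,0,0],0],
  [[0,0,0],0],
  [[0,0,0],0],
  [[0,0,0],0],
  [[0,0,0],0],
  [[0,0,0],0],
  [[0,0,0],0],
  [[0,0,0],0],
], hand=1)

```text
clock: 35.2
eef_pos: [465.4, -340.1, 6.9]
eef_rot: [3.141, 0.0, 1.502]
wrist_force: [-0.9, 0.3, 6.1]
finger_gap: 15.6
```

send_rows([
  [[0,0,-0.002],0],
  [[0,0,-0.006],0],
  [[0,0,-0.013],0],
  [[0,0,-0.023],0],
  [[0,0,-0.036],0],
  [[0,0,-0.05],0],
  [[0,0,-0.06],0],
  [[0,0,-0.065],0],
])

```text
clock: 35.87
eef_pos: [465.8, -340.5, 74.0]
eef_rot: [3.139, 0.002, 1.502]
wrist_force: [0.3, -0.0, 0.1]
finger_gap: 15.9
```

```bash
python3 - <<'E'
from h import *
im=manip.camera('side')[:,:,::-1];cv2.imwrite('pics/s18.png',crop(im,220,250,260,200,3))
delta(546.6,-1,60,np.radians(84.55))
E
```

```text
at [ 465.9 -340.5   74.1] 1.502 t 35.9167 gap 15.8 -> tx 344.3 ty 57.2 dz 14.1 turn 0.0263
```

View pics/s18.png

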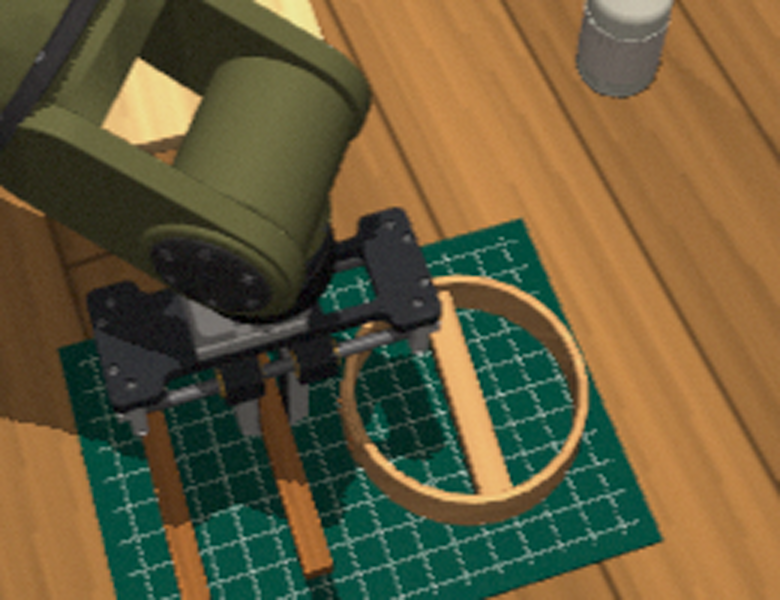

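send_rows([
  [[0.01,0.002,0],0],
  [[0.035,0.006,0],0.006],
  [[0.065,0.011,0],0.013],
  [[0.095,0.016,0],0.02],
  [[0.125,0.021,0],0.026],
  [[0.158,0.026,0],0.026],
  [[0.191,0.032,0],0.026],
  [[0.224,0.037,0],0.026],
])

```text
clock: 36.58
eef_pos: [517.2, -116.7, 70.9]
eef_rot: [-3.14, -0.0, 1.476]
wrist_force: [0.8, 0.3, -1.4]
finger_gap: 15.2
```

```bash
python3 - <<'E'
from h import *
delta(546.6,-1,60,np.radians(84.55))
E
```

```text
at [ 517.2 -116.7   70.9] 1.476 t 36.5833 gap 15.2 -> tx 118.0 ty 18.3 dz 10.9 turn 0.0003
```

send_rows([
  [[0.028,0.004,0],0],
  [[0.054,0.008,0],0],
  [[0.078,0.012,0],0],
  [[0.098,0.015,0.005],0],
  [[0.112,0.017,0.012],0],
  [[0.118,0.018,0.02],0],
  [[0.118,0.018,0.028],0],
  [[0.118,0.018,0.035],0],
])

```text
clock: 37.25
eef_pos: [546.0, -3.4, 35.3]
eef_rot: [-3.14, 0.0, 1.476]
wrist_force: [-0.1, -0.6, -1.0]
finger_gap: 15.4
```

send_rows([
  [[0,0,0.002],0],
  [[0,0,0.004],0],
  [[0,0,0.006],0],
  [[0,0,0.007],0],
  [[0,0,0.007],0],
  [[0,0,0.007],0],
  [[0,0,0.007],0],
  [[0,0,0.007],0],
])

```text
clock: 37.92
eef_pos: [546.7, -3.3, 29.8]
eef_rot: [3.141, -0.0, 1.476]
wrist_force: [0.0, 0.3, 0.0]
finger_gap: 15.5
```

```bash
python3 - <<'E'
from h import *
delta(546.6,-1,22,np.radians(84.55))
im=manip.camera('side')[:,:,::-1];cv2.imwrite('pics/s19.png',crop(im,180,150,260,200,3))
E
```

```text
at [546.7  -3.3  29.8] 1.4759 t 37.9167 gap 15.5 -> tx 2.3 ty -0.3 dz 7.8 turn 0.0002
```

View pics/s19.png

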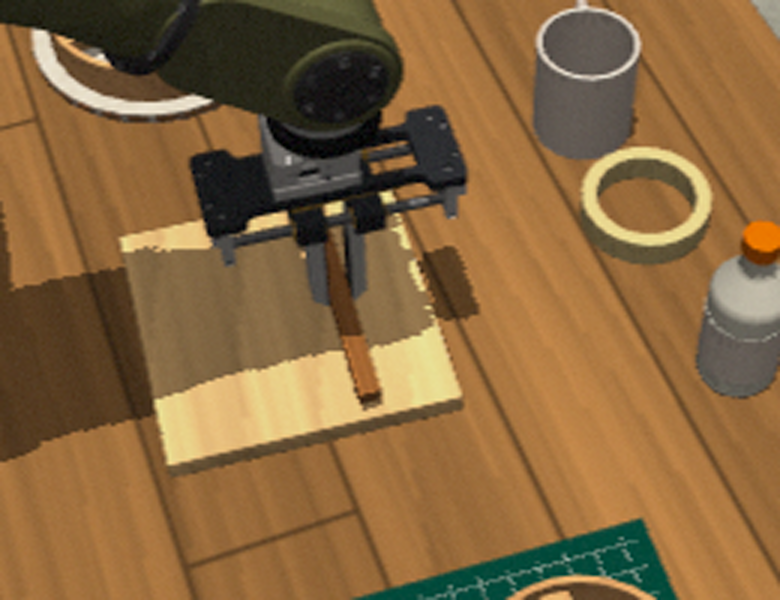

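send_rows([
  [[0.001,0,0.002],0],
  [[0.002,0,0.004],0],
  [[0.002,0,0.0055],0],
  [[0.002,0,0.0065],0],
  [[0.002,0,0.007],0],
  [[0.002,0,0.0075],0],
  [[0.002,0,0.0075],0],
  [[0.002,0,0.0075],0],
])

```text
clock: 38.63
eef_pos: [546.9, -1.3, 22.2]
eef_rot: [3.142, 0.0, 1.476]
wrist_force: [0.2, 0.5, 0.3]
finger_gap: 15.7
```

send_rows([
  [[0,0,0],0],
  [[0,0,0],0],
  [[0,0,0],0],
  [[0,0,0],0],
  [[0,0,0],0],
  [[0,0,0],0],
  [[0,0,0],0],
  [[0,0,0],0],
], hand=0.3)

```text
clock: 39.3
eef_pos: [546.9, -1.3, 22.2]
eef_rot: [3.142, 0.0, 1.476]
wrist_force: [0.2, 0.4, -0.7]
finger_gap: 32.8
```

send_rows([
  [[0,0,-0.006],0],
  [[0,0,-0.018],0],
  [[0,0,-0.035],0],
  [[0,0,-0.05],0],
  [[0,0,-0.065],0],
  [[0,0,-0.078],0],
  [[0,0,-0.08],0],
  [[0,0,-0.08],0],
])

```text
clock: 39.97
eef_pos: [547.3, -1.3, 103.5]
eef_rot: [3.139, -0.0, 1.476]
wrist_force: [-0.1, 0.1, 0.5]
finger_gap: 32.9
```

```bash
python3 - <<'E'
from h import *
delta(400.6,-335.2,60,1.501)
im=manip.camera('side')[:,:,::-1];cv2.imwrite('pics/s20.png',crop(im,180,150,260,200,3))
E
```

```text
at [547.3  -1.3 103.5] 1.476 t 39.9667 gap 32.9 -> tx -346.3 ty -114.4 dz 43.5 turn -0.025
```

View pics/s20.png

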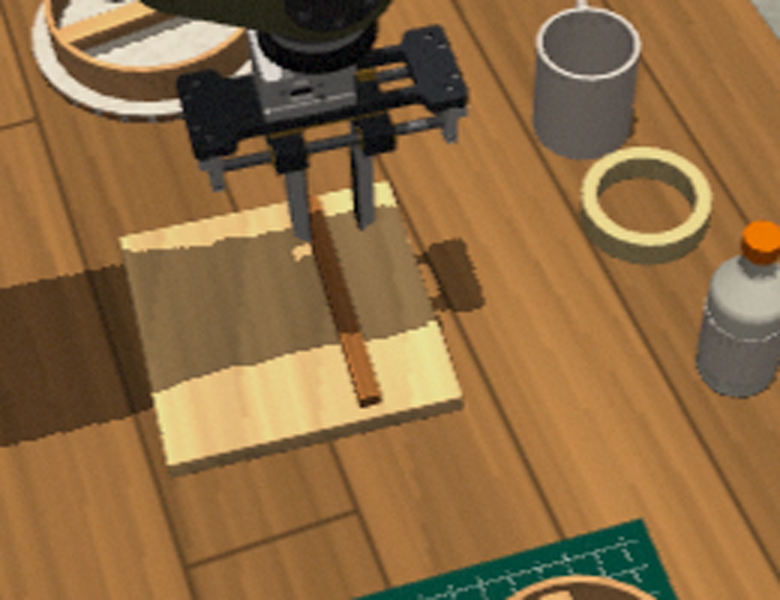

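Stick on the board. Next, the other stick.

send_rows([
  [[-0.01,-0.003,0],0],
  [[-0.035,-0.011,0],-0.01],
  [[-0.068,-0.022,0],-0.025],
  [[-0.101,-0.033,0],-0.025],
  [[-0.134,-0.044,0],-0.025],
  [[-0.167,-0.055,0],-0.025],
  [[-0.2,-0.066,0],-0.025],
  [[-0.233,-0.077,0],-0.025],
])

```text
clock: 40.68
eef_pos: [446.4, -227.6, 101.4]
eef_rot: [-3.14, -0.001, 1.501]
wrist_force: [0.6, 0.4, 0.7]
finger_gap: 32.8
```

```bash
python3 - <<'E'
from h import *
delta(400.6,-335.2,50,1.501)
E
```

```text
at [ 446.4 -227.6  101.4] 1.5009 t 40.6833 gap 32.8 -> tx -110.5 ty -38.1 dz 51.4 turn -0.0001
```

send_rows([
  [[-0.028,-0.01,0],0],
  [[-0.055,-0.019,0],0],
  [[-0.078,-0.027,0.005],0],
  [[-0.095,-0.033,0.015],0],
  [[-0.106,-0.037,0.028],0],
  [[-0.111,-0.038,0.04],0],
  [[-0.111,-0.038,0.05],0],
  [[-0.111,-0.038,0.052],0],
])

```text
clock: 41.35
eef_pos: [401.6, -333.2, 47.9]
eef_rot: [-3.139, -0.002, 1.501]
wrist_force: [0.0, 0.7, 0.1]
finger_gap: 32.9
```

```bash
python3 - <<'E'
from h import *
im=manip.camera('wrist')[:,:,::-1];cv2.imwrite('pics/w21.png',im)
delta(400.6,-335.2,6.5,1.501)
E
```

```text
at [ 402.  -333.1   48.6] 1.5013 t 41.4 gap 33.1 -> tx -2.2 ty -1.3 dz 42.1 turn 0.0003
```

View pics/w21.png

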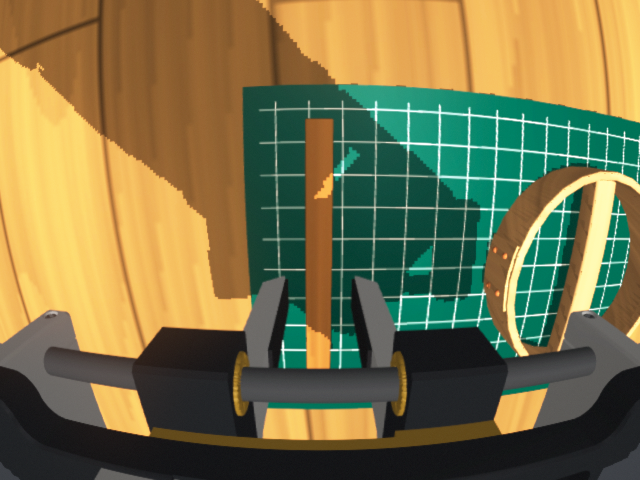

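send_rows([
  [[-0.001,0,0.01],0],
  [[-0.002,-0.001,0.02],0],
  [[-0.002,-0.001,0.03],0],
  [[-0.002,-0.001,0.036],0],
  [[-0.002,-0.001,0.04],0],
  [[-0.002,-0.001,0.042],0],
  [[-0.002,-0.001,0.042],0],
  [[-0.002,-0.001,0.042],0],
])

```text
clock: 42.07
eef_pos: [401.5, -336.1, 8.3]
eef_rot: [3.141, 0.0, 1.501]
wrist_force: [-0.4, 0.6, -0.0]
finger_gap: 33.3
```

send_rows([
  [[0,0,0],0],
  [[0,0,0],0],
  [[0,0,0],0],
  [[0,0,0],0],
  [[0,0,0],0],
  [[0,0,0],0],
  [[0,0,0],0],
  [[0,0,0],0],
], hand=1)

```text
clock: 42.73
eef_pos: [401.5, -336.1, 8.4]
eef_rot: [3.141, 0.0, 1.501]
wrist_force: [-1.3, -0.6, 5.3]
finger_gap: 15.7
```

send_rows([
  [[0,0,-0.002],0],
  [[0,0,-0.006],0],
  [[0,0,-0.013],0],
  [[0,0,-0.023],0],
  [[0,0,-0.036],0],
  [[0,0,-0.05],0],
  [[0,0,-0.06],0],
  [[0,0,-0.065],0],
])

```text
clock: 43.4
eef_pos: [401.8, -336.4, 75.1]
eef_rot: [3.14, 0.001, 1.501]
wrist_force: [-0.2, 0.1, -0.3]
finger_gap: 15.6
```

```bash
python3 - <<'E'
from h import *
im=manip.camera('side')[:,:,::-1];cv2.imwrite('pics/s22.png',crop(im,200,250,260,200,3))
delta(467,6.6,60,np.radians(84.55))
E
```

```text
at [ 401.9 -336.5   75.2] 1.501 t 43.45 gap 15.6 -> tx 346.8 ty 41.0 dz 15.2 turn 0.0253
```

View pics/s22.png

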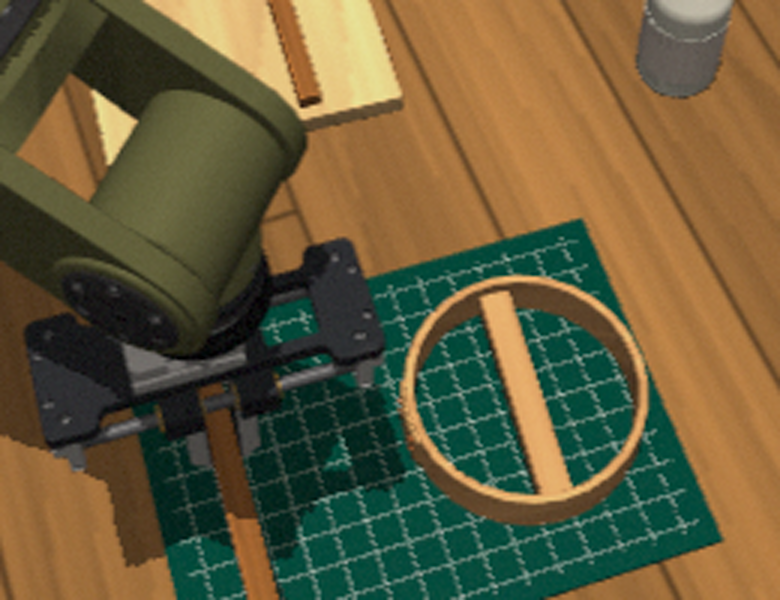

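send_rows([
  [[0.01,0.001,0],0],
  [[0.035,0.004,0],0.006],
  [[0.065,0.008,0],0.013],
  [[0.095,0.011,0],0.02],
  [[0.125,0.015,0],0.025],
  [[0.158,0.019,0],0.025],
  [[0.191,0.023,0],0.025],
  [[0.224,0.027,0],0.025],
])

```text
clock: 44.12
eef_pos: [443.3, -112.2, 72.5]
eef_rot: [-3.14, -0.0, 1.476]
wrist_force: [0.7, -0.7, -0.5]
finger_gap: 15.8
```

```bash
python3 - <<'E'
from h import *
delta(467,6.2,60,np.radians(84.55))
E
```

```text
at [ 443.3 -112.2   72.5] 1.4758 t 44.1167 gap 15.8 -> tx 120.1 ty 12.3 dz 12.5 turn 0.0001
```

send_rows([
  [[0.028,0.003,0],0],
  [[0.055,0.006,0],0],
  [[0.08,0.009,0],0],
  [[0.1,0.011,0.005],0],
  [[0.115,0.012,0.012],0],
  [[0.121,0.013,0.02],0],
  [[0.121,0.013,0.028],0],
  [[0.121,0.013,0.035],0],
])

```text
clock: 44.78
eef_pos: [467.7, 4.7, 36.9]
eef_rot: [-3.14, 0.0, 1.476]
wrist_force: [-0.7, -0.5, -1.2]
finger_gap: 15.2
```

send_rows([
  [[0,0,0.002],0],
  [[0,0,0.004],0],
  [[0,0,0.006],0],
  [[0,0,0.007],0],
  [[0,0,0.007],0],
  [[0,0,0.007],0],
  [[0,0,0.007],0],
  [[0,0,0.007],0],
])

```text
clock: 45.45
eef_pos: [468.4, 4.8, 31.3]
eef_rot: [3.141, -0.0, 1.476]
wrist_force: [-0.3, 0.3, -0.7]
finger_gap: 16.0
```

```bash
python3 - <<'E'
from h import *
delta(467,6.2,23.5,np.radians(84.55))
im=manip.camera('side')[:,:,::-1];cv2.imwrite('pics/s23.png',crop(im,180,150,260,200,3))
E
```

```text
at [468.4   4.8  31.3] 1.4759 t 45.45 gap 16.0 -> tx 1.3 ty -1.5 dz 7.8 turn 0.0003
```

View pics/s23.png

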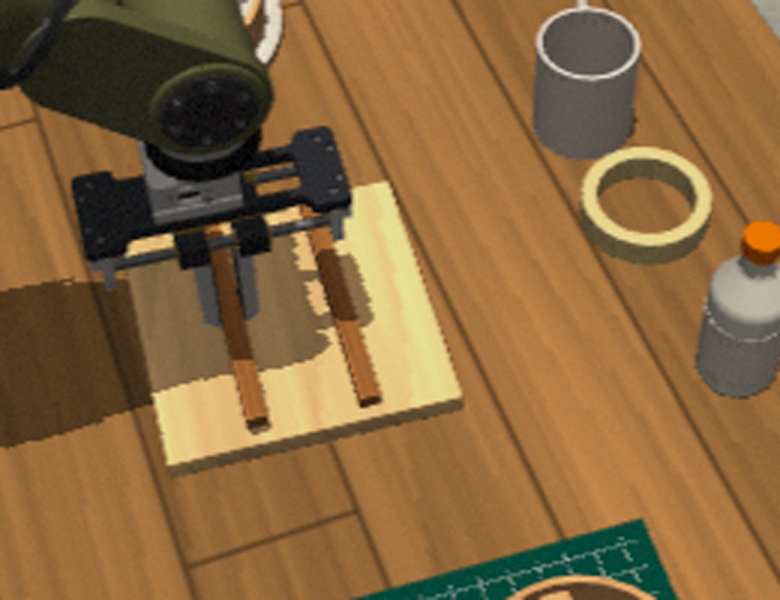

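send_rows([
  [[0.001,-0.001,0.002],0],
  [[0.001,-0.0015,0.004],0],
  [[0.001,-0.0015,0.0055],0],
  [[0.001,-0.0015,0.0065],0],
  [[0.001,-0.0015,0.007],0],
  [[0.001,-0.0015,0.0075],0],
  [[0.001,-0.0015,0.0075],0],
  [[0.001,-0.0015,0.0075],0],
])

```text
clock: 46.17
eef_pos: [466.9, 5.9, 23.7]
eef_rot: [-3.142, 0.0, 1.476]
wrist_force: [0.5, -0.3, -0.6]
finger_gap: 15.4
```

send_rows([
  [[0,0,0],0],
  [[0,0,0],0],
  [[0,0,0],0],
  [[0,0,0],0],
  [[0,0,0],0],
  [[0,0,0],0],
  [[0,0,0],0],
  [[0,0,0],0],
], hand=0.3)

```text
clock: 46.83
eef_pos: [466.9, 6.0, 23.6]
eef_rot: [-3.142, -0.0, 1.476]
wrist_force: [0.2, 0.6, -0.7]
finger_gap: 33.2
```

send_rows([
  [[0,0,-0.006],0],
  [[0,0,-0.018],0],
  [[0,0,-0.035],0],
  [[0,0,-0.055],0],
  [[0,0,-0.075],0],
  [[0,0,-0.09],0],
  [[0,0,-0.1],0],
  [[0,0,-0.1],0],
])

```text
clock: 47.5
eef_pos: [467.8, 5.9, 125.7]
eef_rot: [3.138, -0.0, 1.476]
wrist_force: [0.3, -0.3, -0.2]
finger_gap: 33.1
```

```bash
python3 - <<'E'
from h import *
im=manip.camera('wrist')[:,:,::-1];cv2.imwrite('pics/w24.png',im)
im=manip.camera('side')[:,:,::-1];cv2.imwrite('pics/s24.png',crop(im,180,150,260,200,3))
delta(589,-348.4,60,1.445)
E
```

```text
at [466.8   6.  123.3] 1.476 t 47.6 gap 33.0 -> tx -341.2 ty 155.2 dz 63.3 turn 0.031
```

View pics/s24.png

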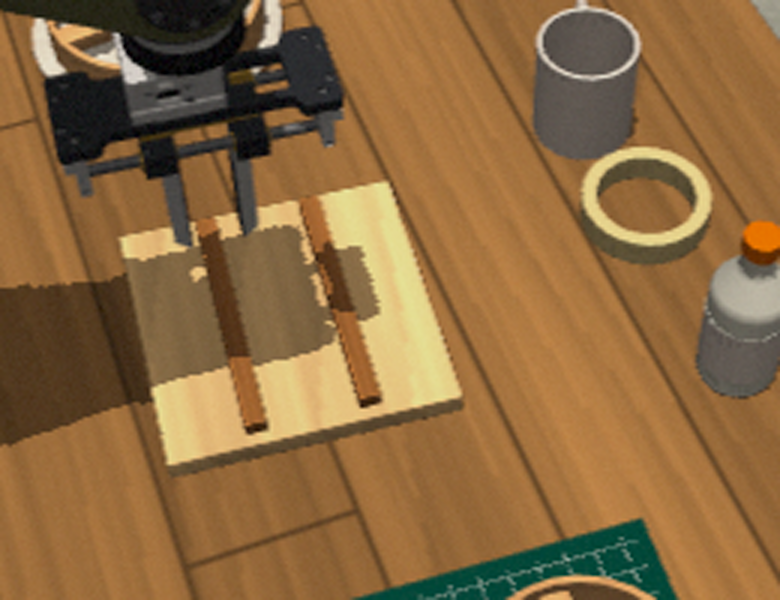

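send_rows([
  [[-0.012,0.005,0],0],
  [[-0.038,0.017,0],0.01],
  [[-0.07,0.032,0],0.02],
  [[-0.102,0.046,0],0.031],
  [[-0.134,0.061,0],0.031],
  [[-0.166,0.075,0],0.031],
  [[-0.198,0.09,0],0.031],
  [[-0.23,0.105,0],0.031],
], hand=0.15)

```text
clock: 48.27
eef_pos: [549.4, -234.5, 122.0]
eef_rot: [-3.139, -0.001, 1.445]
wrist_force: [1.0, 0.4, 1.8]
finger_gap: 39.8
```

```bash
python3 - <<'E'
from h import *
delta(589,-348.4,60,1.445)
E
```

```text
at [ 549.4 -234.5  122. ] 1.4448 t 48.2667 gap 39.8 -> tx -108.0 ty 53.6 dz 62.0 turn -0.0002
```

send_rows([
  [[-0.028,0.014,0],0],
  [[-0.055,0.027,0],0],
  [[-0.078,0.039,0],0],
  [[-0.095,0.047,0.01],0],
  [[-0.105,0.052,0.02],0],
  [[-0.109,0.053,0.035],0],
  [[-0.109,0.053,0.05],0],
  [[-0.109,0.053,0.055],0],
])

```text
clock: 48.93
eef_pos: [587.1, -346.7, 64.2]
eef_rot: [-3.137, -0.002, 1.445]
wrist_force: [-0.3, -0.0, 0.0]
finger_gap: 40.2
```

```bash
python3 - <<'E'
from h import *
im=manip.camera('wrist')[:,:,::-1];cv2.imwrite('pics/w25.png',im)
delta(589,-348.4,8.7,1.445)
E
```

```text
at [ 587.2 -346.5   64.7] 1.4452 t 48.9833 gap 40.2 -> tx -1.7 ty 2.0 dz 56.0 turn 0.0002
```

View pics/w25.png

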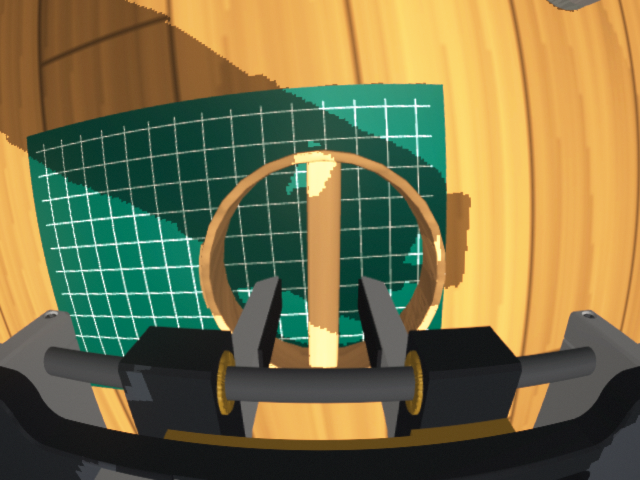

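send_rows([
  [[-0.001,0.001,0.012],0],
  [[-0.001,0.001,0.025],0],
  [[-0.001,0.001,0.037],0],
  [[-0.001,0.001,0.046],0],
  [[-0.001,0.001,0.052],0],
  [[-0.001,0.001,0.055],0],
  [[-0.001,0.001,0.056],0],
  [[-0.001,0.001,0.056],0],
])

```text
clock: 49.65
eef_pos: [589.5, -348.9, 12.8]
eef_rot: [3.141, 0.0, 1.445]
wrist_force: [-0.3, -0.3, 0.6]
finger_gap: 39.8
```

send_rows([
  [[0,0,0],0],
  [[0,0,0],0],
  [[0,0,0],0],
  [[0,0,0],0],
  [[0,0,0],0],
  [[0,0,0],0],
  [[0,0,0],0],
  [[0,0,0],0],
], hand=1)

```text
clock: 50.32
eef_pos: [589.6, -349.0, 13.1]
eef_rot: [3.141, 0.0, 1.445]
wrist_force: [-1.6, 0.3, 4.5]
finger_gap: 19.8
```

send_rows([
  [[0,0,-0.002],0],
  [[0,0,-0.006],0],
  [[0,0,-0.014],0],
  [[0,0,-0.026],0],
  [[0,0,-0.042],0],
  [[0,0,-0.06],0],
  [[0,0,-0.075],0],
  [[0,0,-0.08],0],
])

```text
clock: 50.98
eef_pos: [590.4, -349.5, 96.5]
eef_rot: [3.138, 0.002, 1.445]
wrist_force: [0.2, -0.5, -1.4]
finger_gap: 19.7
```

```bash
python3 - <<'E'
from h import *
im=manip.camera('side')[:,:,::-1];cv2.imwrite('pics/s26.png',crop(im,200,200,260,200,3))
delta(506.8,3,60,1.476)
E
```

```text
at [ 590.3 -349.4   96.1] 1.445 t 51.0333 gap 20.1 -> tx 339.1 ty -127.1 dz 36.1 turn -0.031
```

View pics/s26.png

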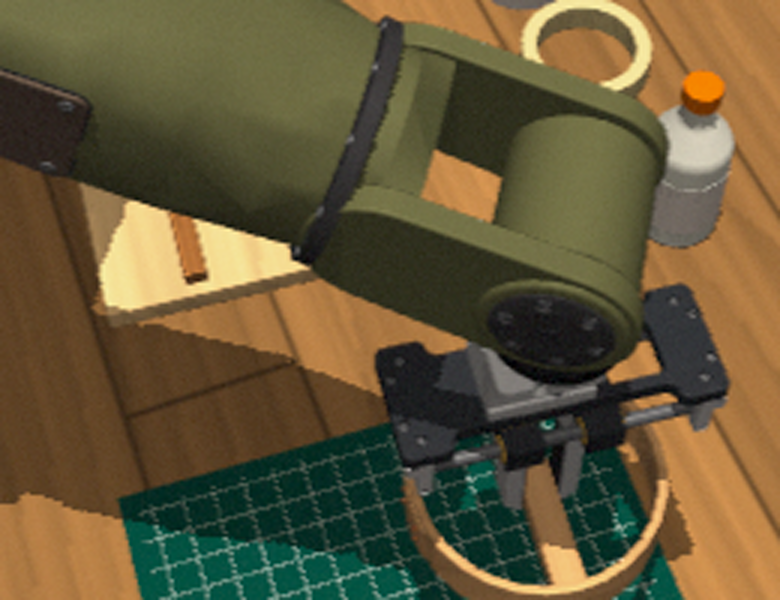

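send_rows([
  [[0.008,-0.003,0],0],
  [[0.03,-0.011,0],-0.01],
  [[0.058,-0.022,0],-0.02],
  [[0.086,-0.032,0],-0.031],
  [[0.114,-0.043,0],-0.031],
  [[0.142,-0.053,0],-0.031],
  [[0.17,-0.064,0],-0.031],
  [[0.198,-0.074,0],-0.031],
])

```text
clock: 51.7
eef_pos: [539.4, -141.1, 91.5]
eef_rot: [-3.14, -0.0, 1.476]
wrist_force: [-0.3, 0.8, -0.9]
finger_gap: 19.9
```

```bash
python3 - <<'E'
from h import *
delta(506.8,3,60,1.476)
E
```

```text
at [ 539.4 -141.1   91.5] 1.476 t 51.7 gap 19.9 -> tx 140.4 ty -46.1 dz 31.5 turn 0.0
```

send_rows([
  [[0.028,-0.009,0],0],
  [[0.056,-0.018,0],0],
  [[0.084,-0.028,0],0],
  [[0.108,-0.036,0],0],
  [[0.127,-0.042,0],0],
  [[0.138,-0.045,0],0],
  [[0.14,-0.046,0.004],0],
  [[0.14,-0.046,0.01],0],
])

```text
clock: 52.37
eef_pos: [508.3, 0.8, 82.3]
eef_rot: [3.141, 0.0, 1.477]
wrist_force: [0.1, -0.5, -0.7]
finger_gap: 19.5
```

send_rows([
  [[0,0,0.006],0],
  [[0,0,0.012],0],
  [[0,0,0.018],0],
  [[0,0,0.023],0],
  [[0,0,0.026],0],
  [[0,0,0.028],0],
  [[0,0,0.028],0],
  [[0,0,0.028],0],
])

```text
clock: 53.03
eef_pos: [508.4, 0.5, 54.7]
eef_rot: [3.141, 0.0, 1.476]
wrist_force: [-0.8, 0.1, -1.3]
finger_gap: 19.6
```

```bash
python3 - <<'E'
from h import *
delta(506.8,3,40.2,1.476)
s=manip.read_state();z=s['eef_pos'][2]-10.1
im=crop(manip.camera('side')[:,:,::-1],180,150,200,180,4);o=(180,150);c=cam('side')
draw(im,c,ring(506.8,3,z,75),(255,0,0),4,o);draw(im,c,ring(506.8,3,z+36,75),(255,0,0),4,o)
draw(im,c,box(506.8,3,np.radians(-5.45),210,210,18),(0,0,255),4,o);cv2.imwrite('pics/s27.png',crop(im,0,0,800,600,1))
E
```

```text
at [5.084e+02 5.000e-01 5.470e+01] 1.4759 t 53.0333 gap 19.6 -> tx 2.3 ty -1.8 dz 14.5 turn -0.0001
```

View pics/s27.png

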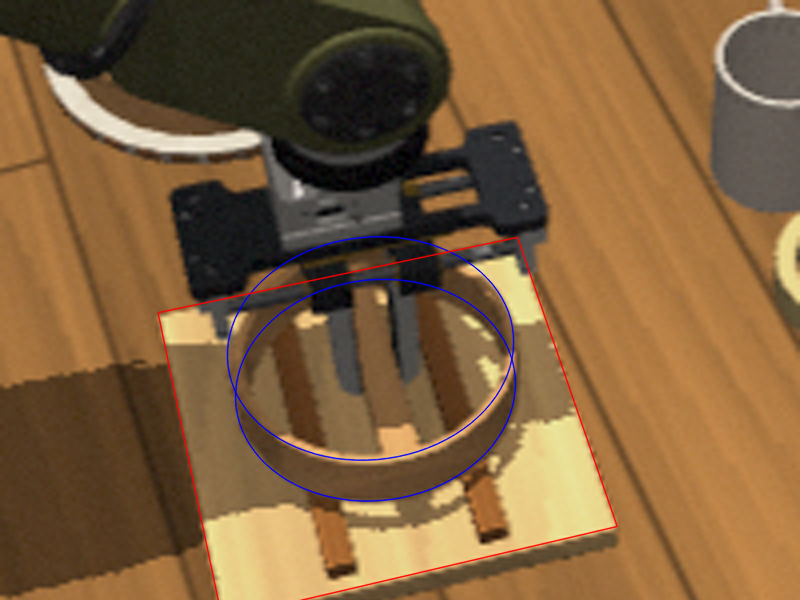

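send_rows([
  [[0.001,-0.001,0.003],0],
  [[0.002,-0.002,0.006],0],
  [[0.002,-0.002,0.008],0],
  [[0.002,-0.002,0.01],0],
  [[0.002,-0.002,0.011],0],
  [[0.002,-0.002,0.012],0],
  [[0.002,-0.002,0.012],0],
  [[0.002,-0.002,0.012],0],
])

```text
clock: 53.75
eef_pos: [506.6, 2.8, 42.6]
eef_rot: [3.142, 0.0, 1.476]
wrist_force: [0.6, 0.1, -0.3]
finger_gap: 19.7
```

send_rows([
  [[0,0,0.0005],0],
  [[0,0,0.001],0],
  [[0,0,0.0015],0],
  [[0,0,0.002],0],
  [[0,0,0.0022],0],
  [[0,0,0.0022],0],
  [[0,0,0.0022],0],
  [[0,0,0.0022],0],
])

```text
clock: 54.42
eef_pos: [506.6, 2.7, 40.5]
eef_rot: [3.142, -0.0, 1.476]
wrist_force: [-0.6, 0.2, -0.5]
finger_gap: 19.8
```

send_rows([
  [[0,0,0.0004],0],
  [[0,0,0.0004],0],
  [[0,0,0.0004],0],
  [[0,0,0.0004],0],
  [[0,0,0.0004],0],
  [[0,0,0.0004],0],
  [[0,0,0.0004],0],
  [[0,0,0.0004],0],
], hand=0.15)

```text
clock: 55.08
eef_pos: [506.5, 2.8, 40.0]
eef_rot: [-3.142, -0.0, 1.476]
wrist_force: [-0.4, 0.2, 0.3]
finger_gap: 40.2
```

send_rows([
  [[0,0,-0.006],0],
  [[0,0,-0.018],0],
  [[0,0,-0.035],0],
  [[0,0,-0.055],0],
  [[0,0,-0.08],0],
  [[0,0,-0.11],0],
  [[0,0,-0.13],0],
  [[0,0,-0.14],0],
])

```text
clock: 55.75
eef_pos: [507.3, 2.7, 183.2]
eef_rot: [3.138, -0.0, 1.476]
wrist_force: [-0.4, 0.5, 0.1]
finger_gap: 40.0
```

send_rows([
  [[-0.02,0,0],0],
  [[-0.04,0,-0.01],0],
  [[-0.06,0,-0.02],0],
  [[-0.08,0,-0.03],0],
  [[-0.09,0,-0.04],0],
  [[-0.1,0,-0.05],0],
  [[-0.1,0,-0.05],0],
  [[-0.1,0,-0.05],0],
])

```text
clock: 56.42
eef_pos: [497.2, -96.6, 230.1]
eef_rot: [3.141, -0.0, 1.476]
wrist_force: [0.2, 0.5, -0.1]
finger_gap: 39.9
```

```bash
python3 - <<'E'
from h import *
s=manip.read_state();print(s['clock'],s['eef_pos'],s['eef_rot']);w=cam('wrist',s)
im=manip.camera('wrist')[:,:,::-1].copy();o=(150,60)
im=crop(im,150,60,330,260,2.4)
draw(im,w,ring(506.8,3,66,75),(255,0,0),2.4,o);draw(im,w,box(506.8,3,np.radians(-5.45),210,210,18),(0,0,255),2.4,o)
for x,y in((546.9,-1.3),(466.9,5.2)):draw(im,w,box(x,y,np.radians(84.55),190,16,30),(0,255,0),2.4,o)
cv2.imwrite('pics/w28.png',im[:600])
cv2.imwrite('pics/s28.png',manip.camera('side')[:,:,::-1])
cv2.imwrite('pics/sc28.png',manip.camera('scene')[:,:,::-1])
E
```

```text
56.4167 [497.16358438 -96.61682581 230.08027084] [ 3.14122519e+00 -8.00768864e-05  1.47550370e+00]
```

View pics/w28.png

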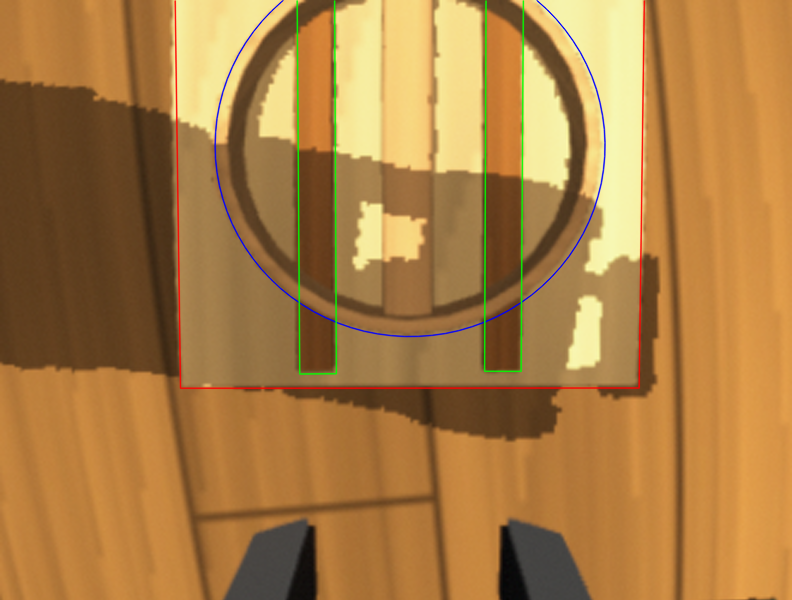

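View pics/s28.png

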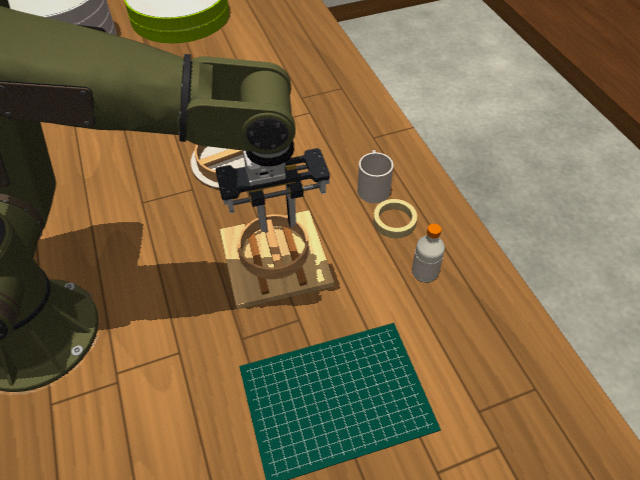

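View pics/sc28.png

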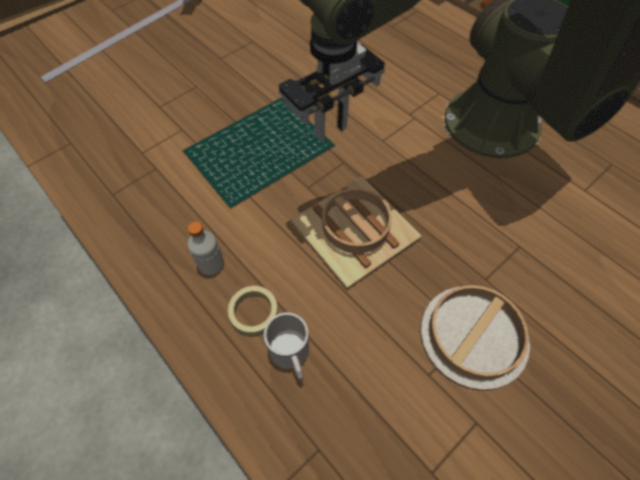

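```bash
python3 -c "
from cell import manip
print(manip.sign_off())"
```

```text
the job is handed in; nothing more can be done
None
```

The job is done and was handed in at about 56 s of the 147 s allowed.

- **Clearing:** I moved the small hoop and both sticks to the cutting mat. They lay flat and released there.
- **Large hoop:** It lies flat on the tray bottom. With model outlines drawn over the camera pictures, it is centred to about 2–3 mm.
- **Sticks:** Both are back on the drying board, parallel and 80 mm apart.
- **Small hoop:** It lies across the sticks over the middle of the board. The outlines of hoop, board and sticks agreed with the last wrist picture to about 1–2 mm. That picture cut off the far side, so the far stick ends were not checked in it.

Nothing was dropped. The mug, glue bottle and tape roll show at the same place in the pictures as at the start. After the last release I drew the gripper clear of everything.

One small disagreement: the tray centre came out as (501.6, 336.2) from the scene camera and (501.0, 334.1) from the side camera. I set the hoop between the two, leaning slightly to the first; the gap is well inside the 12 mm limit. No check failed.

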